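# Release the balance's transport lock and load a stone sample

### The arm

A 7-joint arm with a two-finger parallel gripper is mounted at the origin on the work surface. World frame = base frame: x ahead of the robot, y to its left, z up, the work surface at z = 0. Lengths are in m, angles in rad, forces in N, time in s.
With the tool pointing down it reaches from about 0.35 to 0.9 m from the base axis. Payload 8.1 kg.
Tool frame: the origin (TCP) lies at the very end of the fingers, on their centre line; the grasp point (between the pads) lies 19 mm behind it (arm.grasp_offset is the distance from the TCP to the grasp point, in m); z points along the fingers, y is the direction in which the jaws open and shut (so a half turn about z gives the same grasp; the last joint's range is limited). The gripper opens to 92 mm and grips with 3 to 60 N. Pads are 19 mm wide; open, the fingers measure 130 mm over their backs; the gripper's body (75 mm by 190 mm) begins 47 mm behind the grasp point.
Start: joints at [-1.261, 0.434, 0.025, 1.573, -0.012, 1.134, -0.075], TCP at [0.251, 0.573, 0.227] pointing down, gripper open.
Joint ranges: [-2.62, 2.62], [-0.44, 2.09], [-1.27, 1.32], [0.08, 2.57], [-1.32, 4.46], [0.12, 2], [-2.74, 2.74]. Speed limits (rad/s): [2.22, 2.22, 3.01, 3.01, 3.14, 3.14, 3.14].

### API

Orientations are given as a rotation vector (axis times angle).
In Python, from cell import arm, eyes, workorder gives the robot as it stands.
- The arm moves only by the shell command python3 -m inch 'ROWS' [FORCE]. ROWS is JSON, a list that holds one entry, the list of rows, each a list of 5 numbers: the closure, from 0 (fully open) to 1 (shut), then the shift along the tool's x, y, z in mm, then the turn about the tool's z in degrees. A call has 1 to 12 rows; each row shifts and turns the pose as measured when the row begins, along the tool's axes as they then stand; what a row does not reach is not made up. A row lasts 1/10 s, in which the tool goes at most 50 mm and 8.59 degrees, less where a joint would pass 70% of its speed; a pose out of reach is approached as far as the arm can. A call with a gripper value outside its range is refused whole. The fingers move at their own pace and stop on an object; FORCE is the grip in N (left out, the last holds). Time passes only in rows, so rows that do not move let the fingers close. It gives the time, the measured TCP pose, the force and the opening at its end, in the units of the state.
- arm.observe(): the state, without advancing time (a new reading comes with each control period).
- eyes.get_image(name): name is "side" or "top" or "wrist"; returns a dict with "frame" (384x512x3 uint8, blue, green, red), "intrinsics" (3x3 intrinsics, pixels), "k1" (the pictures are not rectified: a ray, as slopes to the right and down, at radius r is drawn at 1 + k1 r^2 times it, then the intrinsics apply), "rvec" (rotation vector, rad) and "tvec" (3), from world to camera coordinates, as OpenCV has them; the wrist camera has in their place "T_tool_cam" (4x4, takes a point from camera to tool coordinates, whose origin is the TCP and whose axes are the flange's). Camera axes: x right, y down, z forward; pixel columns grow to the right and rows downward; lengths in m; the calibration is good to about 2 mm. A picture is of the moment at which its call begins: read the wrist's pose just before it. There is no depth.
- workorder.sign_off(): hands the job in, once; it reports no verdict.
The state is a dict: "clock": time; "joints": joint angles; "dq": joint speeds; "joint_efforts": joint torques, N m; "position": TCP position; "ee_rot": TCP orientation; "force": force on the tool from outside, world axes, zero at the start; "ft_torque": the same for the moment, N m; "width": opening from 0.0 (shut) to 1.0 (fully open).
Only numpy, scipy, OpenCV 4.12 (cv2) and the standard library are available. Lean on these libraries where they do the work, as an engineer would, in place of code of your own. Each camera call takes 0.05 s, during which the arm holds its last target.

### The job

Release the balance's transport lock by sliding its orange grip fully home against the green stop, and only then tip all four stones out of the metal pouring pan into the weighing tray. Stand the empty pan upright again in the middle of the blue mat, and leave everything else on the bench standing where it is.

Things in the scene. Friction and masses are not known exactly. Their poses are not given: they have to be found in the camera images.
- balance: fixed bench balance, on the left or right of the bench: white housing 210 (x) x 310 (y) x 55 mm high, origin at the centre of its underside, display on its -x face. On its deck: an open square steel tray at local y = +60 mm, and at y = -90 mm the transport lock's track along local x, between a red stop (display end) and a green stop (far end), both rising 13 mm above the deck
- tray (a point): centre of the weighing tray's inner floor, 67 mm above the bench. Tray 170 x 170 mm outside, walls 4 mm thick, rim 28 mm above this point (95 mm above the bench), edges along the balance's x and y
- lock (a joint): transport lock slide, m: 0 = against the red stop (locked), 0.080 = against the green stop (released); moves along the balance's local +x (green end) and stays where it is left; about 3 N of friction plus 8 N per m/s
- lock_grip (a point): point inside the orange grip of the transport lock, 15 mm below its top. Grip: upright block 22 mm along the travel, 26 mm across, 44 mm tall on a 4 mm foot, rising from the deck's track; top 107 mm and this point 92 mm above the bench, axes as the balance's
- mat: fixed square blue mat 170 x 170 x 3 mm; origin at the centre of its underside
- pan: loose metal pouring pan, 0.2 to 0.33 kg, with four stones in it; origin: centre of its floor's underside. Floor 80 x 112 mm; 48 mm high walls at the back (local x = -43 mm) and sides (y = +-56 mm); front (+x): chute rising at 41 deg to the lip. It empties when tipped forward (lip down) by 70 to 80 deg
- pan_grip (a point): centre of the pan's rigid black bar handle, 115 mm above the pan's underside, over the floor's centre; axes as the pan's. Bar 14 mm wide (pan x), 18 mm high, running along pan y between two upright straps at y = +-56 mm
- pan_lip (a point): middle of the pan's pouring lip (112 mm wide), at pan x = 85 mm, 48 mm above its underside
- stone0: loose smooth reddish pebble, 32 x 26 x 26 mm, about 35 g, starts in the pan; origin on its skin, 13 mm from its centre
- stone1: loose smooth grey pebble, 32 x 26 x 26 mm, about 35 g, starts in the pan; origin on its skin, 13 mm from its centre
- stone2: loose smooth whitish pebble, 32 x 26 x 26 mm, about 35 g, starts in the pan; origin on its skin, 13 mm from its centre
- stone3: loose smooth orange-brown pebble, 32 x 26 x 26 mm, about 35 g, starts in the pan; origin on its skin, 13 mm from its centre
- washbottle: loose white bottle with red cap, 60 mm diameter, 170 mm tall, bystander; origin at the centre of its underside
- amberbottle: loose amber bottle with black cap, 60 mm diameter, 150 mm tall, bystander; origin at the centre of its underside
- jar0: loose closed clear sample jar with white cap, 44 mm diameter, 75 mm tall, bystander; origin at the centre of its underside
- jar1: loose closed clear sample jar with white cap, 44 mm diameter, 75 mm tall, bystander; origin at the centre of its underside
- jar2: loose closed clear sample jar with white cap, 44 mm diameter, 75 mm tall, bystander; origin at the centre of its underside
- beaker: loose empty glass beaker, 72 mm rim diameter, 90 mm tall, bystander; origin at the centre of its underside
- tiprack: loose blue tip rack 85 x 120 x 56 mm high, bystander; origin at the centre of its underside
- weight: loose brass weight, 26 mm diameter, 30 mm tall, bystander standing on the balance's deck (55 mm above the bench) beside the lock's track; origin at the centre of its underside
There are look-alikes about, which are no part of the job. Several things have the shape of the mat; the one meant has the colours described above.

How it is judged:
On the way, in this order (a step that is already met when the one before it is completed fails the run):
1. the transport lock is slid against the green stop (0.077 m or more) with no stone in the tray yet (value of joint lock above 0.077 m and not (x of stone0 in the frame of tray between -0.085 and 0.085 m and y of stone0 in the frame of tray between -0.085 and 0.085 m and z of stone0 in the frame of tray between -0.015 and 0.045 m) and not (x of stone1 in the frame of tray between -0.085 and 0.085 m and y of stone1 in the frame of tray between -0.085 and 0.085 m and z of stone1 in the frame of tray between -0.015 and 0.045 m) and not (x of stone2 in the frame of tray between -0.085 and 0.085 m and y of stone2 in the frame of tray between -0.085 and 0.085 m and z of stone2 in the frame of tray between -0.015 and 0.045 m) and not (x of stone3 in the frame of tray between -0.085 and 0.085 m and y of stone3 in the frame of tray between -0.085 and 0.085 m and z of stone3 in the frame of tray between -0.015 and 0.045 m)), for 0.2 s.
2. all four stones are in the weighing tray (x of stone0 in the frame of tray between -0.085 and 0.085 m and y of stone0 in the frame of tray between -0.085 and 0.085 m and z of stone0 in the frame of tray between -0.015 and 0.045 m and x of stone1 in the frame of tray between -0.085 and 0.085 m and y of stone1 in the frame of tray between -0.085 and 0.085 m and z of stone1 in the frame of tray between -0.015 and 0.045 m and x of stone2 in the frame of tray between -0.085 and 0.085 m and y of stone2 in the frame of tray between -0.085 and 0.085 m and z of stone2 in the frame of tray between -0.015 and 0.045 m and x of stone3 in the frame of tray between -0.085 and 0.085 m and y of stone3 in the frame of tray between -0.085 and 0.085 m and z of stone3 in the frame of tray between -0.015 and 0.045 m), for 0.2 s.
At the end, for the whole second after the job is handed in: The lock is at the green stop (at least 0.077 of 0.080 m), all four stones lie at rest inside the weighing tray, and the pan stands upright (within 0.08 rad) and at rest flat on the blue mat, its floor's centre within 35 mm of the mat's centre (all of step 2 and value of joint lock above 0.077 m and linear speed of each of stone0, stone1, stone2, stone3 below 0.03 m/s and horizontal distance between pan and mat below 0.035 m and z of pan in the frame of mat below 0.008 m and angle between pan's own z axis and vertical below 0.08 rad and linear speed of pan below 0.02 m/s); the robot touches nothing.
It fails at once if a bystander (bottles, jars, beaker, tip rack, weight) is moved by more than 30 mm or tipped by more than 0.4 rad (distance of any of washbottle, amberbottle, jar0, jar1, jar2, beaker, tiprack, weight from where it was at the start of the episode above 0.03 m or angle between any of washbottle, amberbottle, jar0, jar1, jar2, beaker, tiprack, weight's own z axis and vertical above 0.4 rad).
It fails at once if a stone lies in the tray while the transport lock is not released (value of joint lock below 0.07 m and ((x of stone0 in the frame of tray between -0.085 and 0.085 m and y of stone0 in the frame of tray between -0.085 and 0.085 m and z of stone0 in the frame of tray between -0.015 and 0.045 m) or (x of stone1 in the frame of tray between -0.085 and 0.085 m and y of stone1 in the frame of tray between -0.085 and 0.085 m and z of stone1 in the frame of tray between -0.015 and 0.045 m) or (x of stone2 in the frame of tray between -0.085 and 0.085 m and y of stone2 in the frame of tray between -0.085 and 0.085 m and z of stone2 in the frame of tray between -0.015 and 0.045 m) or (x of stone3 in the frame of tray between -0.085 and 0.085 m and y of stone3 in the frame of tray between -0.085 and 0.085 m and z of stone3 in the frame of tray between -0.015 and 0.045 m))).
It also fails if it takes over 72 s, if anything falls off the work surface, if the arm or the gripper's body presses on something with over 40 N, if the wrist force passes 120 N, or if a joint passes its speed limit or range.

## Working session

There is one attempt and no reset: what is moved stays moved. The work goes in short steps, Python scripts to look and compute and a shell command to move; the robot and the scene stay as the last step left them, time stands still between calls to the robot, and variables do not carry over. Pictures are saved under pics/ and viewed, and the job is handed in when it is done.

```bash
ls; mkdir -p pics
python3 - <<'E'
from cell import arm, eyes, workorder
import cv2
print(arm.observe(), arm.grasp_offset)
for n in ("side","top","wrist"):
    d=eyes.get_image(n); cv2.imwrite(f"pics/{n}0.png",d["frame"])
    print(n,{k:v for k,v in d.items() if k!="frame"})
E
```

```text
pics
{'clock': 0.0, 'joints': array([-1.26064242,  0.43523586,  0.02496468,  1.57407907, -0.01158124,
        1.13403014, -0.07510105]), 'dq': array([ 4.15149895e-04, -8.23800826e-04, -1.94776911e-04,  8.24726642e-04,
       -3.02815480e-04, -7.96175425e-05, -2.00526180e-04]), 'joint_efforts': array([ 1.02642756e-03, -6.67849159e+01,  9.84927267e-01, -3.14453495e+01,
       -6.08055596e-02,  4.30275255e-02,  1.52030452e-04]), 'position': array([0.25055585, 0.57201663, 0.22594387]), 'ee_rot': array([-6.43809131e-01, -3.07474012e+00,  2.51085790e-03]), 'force': array([-0.27328294, -0.16091023, -0.60726315]), 'ft_torque': array([ 0.0365984 , -0.05770085, -0.01615537]), 'width': 1.0018458863810584} 0.0188
side {'intrinsics': array([[408.41726106,   0.        , 253.06075299],
       [  0.        , 408.41726106, 194.29728726],
       [  0.        ,   0.        ,   1.        ]]), 'k1': -0.002794729073495932, 'rvec': array([ 2.26046919, -1.01588129,  0.36912837]), 'tvec': array([-0.35016051,  0.35746146,  0.88372767])}
top {'intrinsics': array([[468.61733691,   0.        , 248.1695903 ],
       [  0.        , 468.61733691, 197.42387343],
       [  0.        ,   0.        ,   1.        ]]), 'k1': 0.0559255990495635, 'rvec': array([ 2.17746696, -2.11822148,  0.2073369 ]), 'tvec': array([-0.02275539,  0.50534075,  1.12798756])}
wrist {'intrinsics': array([[329.61281939,   0.        , 252.93347527],
       [  0.        , 329.61281939, 190.94518652],
       [  0.        ,   0.        ,   1.        ]]), 'k1': 0.032664473334360546, 'T_tool_cam': array([[-1.66778917e-04, -9.58146215e-01, -2.86279238e-01,
         7.75009973e-02],
       [ 9.99999296e-01, -4.96010250e-04,  1.07751979e-03,
        -6.08880840e-04],
       [-1.17441894e-03, -2.86278857e-01,  9.58145624e-01,
        -1.58525133e-01],
       [ 0.00000000e+00,  0.00000000e+00,  0.00000000e+00,
         1.00000000e+00]])}
```

View pics/top0.png

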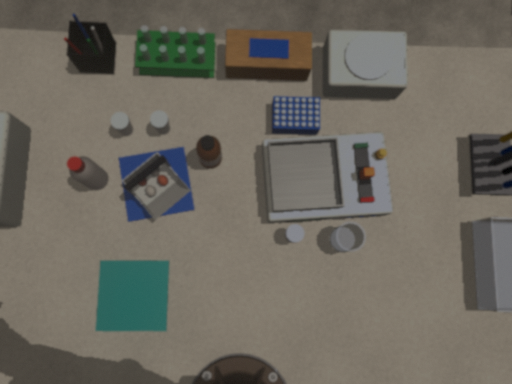

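View pics/side0.png

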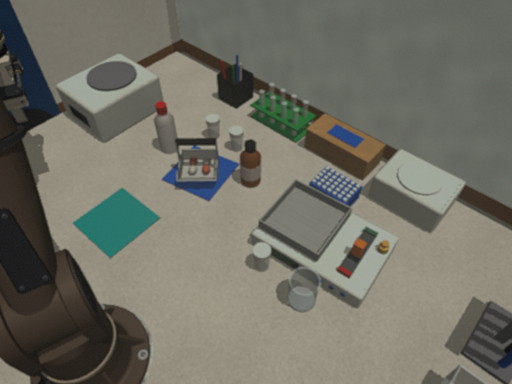

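View pics/wrist0.png

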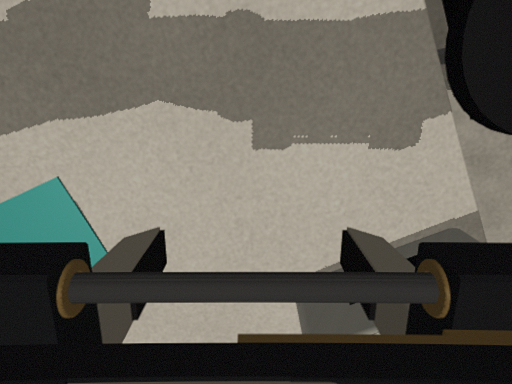

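The top view puts +x up and +y left. The balance is on the right with its lock track at columns 360-370: green stop near row 147, grip near 172, red stop near 199. The pan is at about (160,188) on a blue mat. A teal mat at (133,295) is the look-alike.

I'll write helpers and measure.

```bash
cat > h.py <<'E'
from cell import arm, eyes, workorder
import cv2, numpy as np
from scipy.spatial.transform import Rotation as Ro
def cam(n):
    o=arm.observe(); d=eyes.get_image(n)
    if n=="wrist":
        T=np.eye(4);T[:3,:3]=Ro.from_rotvec(o["ee_rot"]).as_matrix();T[:3,3]=o["position"]
        T=T@d["T_tool_cam"]; d["Rc"]=T[:3,:3];d["C"]=T[:3,3]
    else:
        R=Ro.from_rotvec(d["rvec"]).as_matrix(); d["Rc"]=R.T; d["C"]=-R.T@d["tvec"]
    return d
def ray(d,p):
    K=d["intrinsics"];a=(p[0]-K[0,2])/K[0,0];b=(p[1]-K[1,2])/K[1,1]
    s=cv2.undistortPoints(np.array([[[p[0],p[1]]]],float),K,np.array([d["k1"],0,0,0.]))[0,0]
    v=d["Rc"]@np.array([s[0],s[1],1]);return v/np.linalg.norm(v)
def onz(d,p,z):
    v=ray(d,p);return d["C"]+v*(z-d["C"][2])/v[2]
def proj(d,X):
    q=d["Rc"].T@(np.array(X)-d["C"]);s=q[:2]/q[2];s=s*(1+d["k1"]*(s@s));K=d["intrinsics"]
    return s*[K[0,0],K[1,1]]+[K[0,2],K[1,2]]
def tri(d1,p1,d2,p2):
    A=0;b=0
    for d,p in((d1,p1),(d2,p2)):
        v=ray(d,p);P=np.eye(3)-np.outer(v,v);A=A+P;b=b+P@d["C"]
    return np.linalg.solve(A,b)
def blob(f,lo,hi,roi):
    x0,y0,x1,y1=roi;m=cv2.inRange(cv2.cvtColor(f,cv2.COLOR_BGR2HSV),lo,hi)
    k=np.zeros_like(m);k[y0:y1,x0:x1]=m[y0:y1,x0:x1]
    n,l,s,c=cv2.connectedComponentsWithStats(k)
    i=1+np.argmax(s[1:,4]);return c[i],s[i],(l==i).astype(np.uint8)
def st():
    o=arm.observe();R=Ro.from_rotvec(o["ee_rot"]).as_matrix()
    print("t",round(o["clock"],2),"p",o["position"].round(4),"j",o["joints"].round(3),"F",o["force"].round(1),"w",round(o["width"]*92,1))
    print("toolx",R[:,0].round(3),"y",R[:,1].round(3),"z",R[:,2].round(3));return o,R
E
python3 - <<'E'
from h import *
t=cam("top")["frame"];s=cam("side")["frame"]
a=cv2.resize(t[120:230,255:400],None,fx=5,fy=5,interpolation=2)
b=cv2.resize(t[135:235,110:230],None,fx=5,fy=5,interpolation=2)
c=cv2.resize(s[170:305,245:405],None,fx=4.5,fy=4.5,interpolation=2)
e=cv2.resize(s[125:215,150:270],None,fx=5,fy=5,interpolation=2)
for n,i in zip("abce",(a,b,c,e)): cv2.imwrite(f"pics/z{n}.png",i);print(i.shape)
E
```

```text
(550, 725, 3)
(500, 600, 3)
(608, 720, 3)
(450, 600, 3)
```

View pics/za.png

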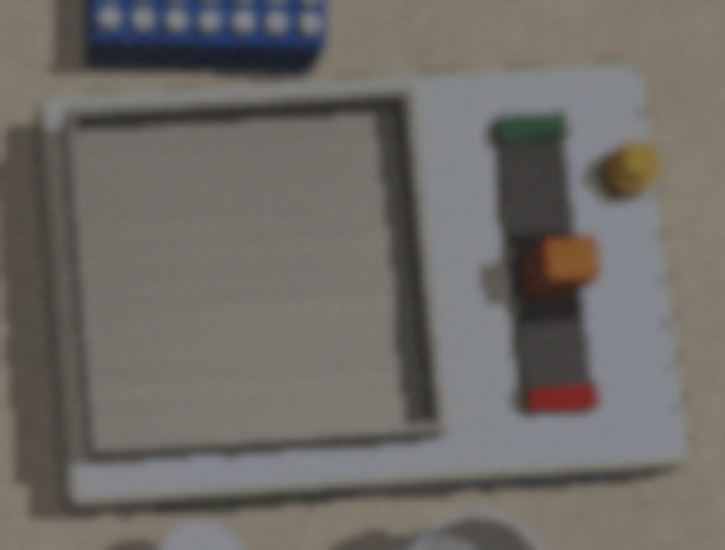

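View pics/zb.png

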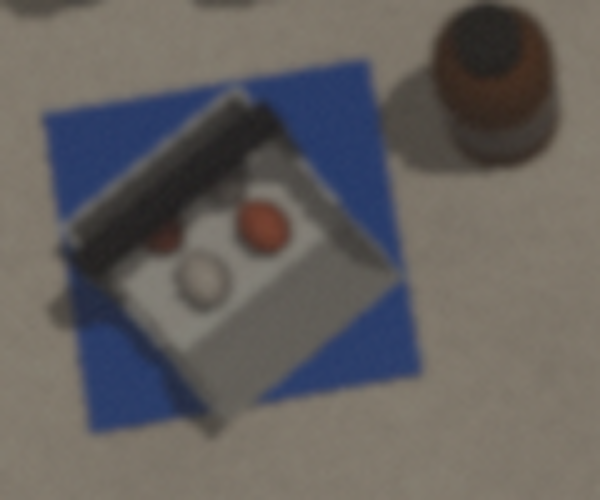

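View pics/zc.png

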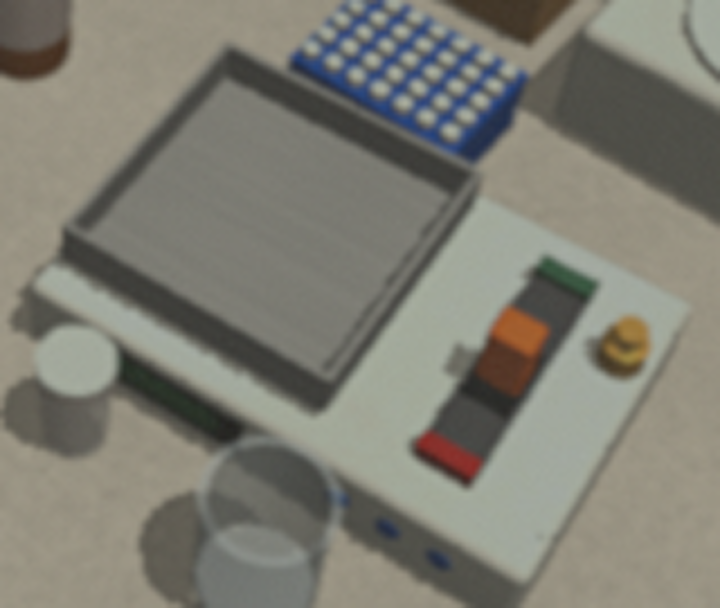

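View pics/ze.png

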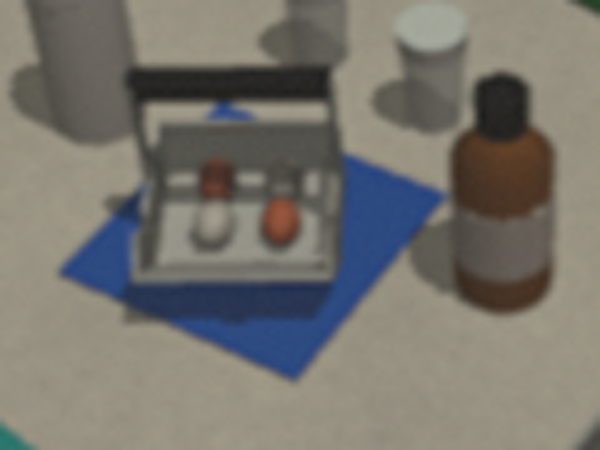

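The crops show four things:
- **Balance:** the deck has the orange grip at about (369,172), the red stop at (366,199), the green stop at (361,146) and the brass weight at (381,154).
- **Pan:** it stands on the blue mat with its lip toward the lower right in the top view.
- **Mats:** blue at about (157,184) and teal at (133,295). The blue one fits the description.
- **Stones:** four are visible, reddish, grey, whitish and orange-brown.

Next I'll get metric positions.

Run:
```python
from h import *
t=cam("top");s=cam("side")
def show(n,x):print(n,np.round(x,4))
# grip
show("grip top(top@.107)",onz(t,(369,171.6),.107)); show("side@.107",onz(s,(360.1,243.3),.107))
show("grip tri",tri(t,(369,171.6),s,(360.1,243.3)))
for n,lo,hi,roi in (("red",(0,120,60),(6,255,255),(345,185,385,215)),("green",(50,80,30),(90,255,255),(345,135,385,160)),("weight",(18,100,60),(32,255,255),(370,140,395,170))):
    c,a,m=blob(t["frame"],lo,hi,roi);show(n,onz(t,c,.068 if n!="weight" else .075));print(a)
f=t["frame"];c,a,m=blob(f,(100,130,40),(125,255,255),(110,135,200,230))
cn=max(cv2.findContours(m,0,1)[0],key=cv2.contourArea);r=cv2.minAreaRect(cn);bx=cv2.boxPoints(r)
P=[onz(t,b,.003) for b in bx];show("mat corners",P);show("mat c",np.mean(P,0))
print([np.linalg.norm(P[i]-P[i-1]) for i in range(4)])
z=lambda x,y:(110+x/5,135+y/5); zs=lambda x,y:(150+x/5,125+y/5)
A=tri(t,z(82,258),s,zs(133,80));B=tri(t,z(262,118),s,zs(328,82));show("bar ends",[A,B]);print(np.linalg.norm(A-B))
show("bar mid top@.122",onz(t,z(172,188),.122))
L1=onz(t,z(220,418),.048);L2=onz(t,z(400,275),.048);show("lip",[L1,L2])
q=lambda x,y:(255+x/5,120+y/5)
Tr=[onz(t,q(*p),.095) for p in((68,118),(408,95),(438,432),(85,455))];show("tray rim",Tr);show("c",np.mean(Tr,0))
D=[onz(t,q(*p),.055) for p in((42,98),(640,65),(686,465),(72,505))];show("deck",D);show("c",np.mean(D,0))
print([np.linalg.norm(D[i]-D[i-1]) for i in range(4)],np.degrees(np.arctan2(*(D[0]-D[3])[[1,0]])),np.degrees(np.arctan2(*(D[1]-D[2])[[1,0]])))
for n,p,h in(("wash",(76,164),.17),("amber",(208,145),.15),("j0",(119,121),.075),("j1",(159,119),.075),("j2",(294.5,233),.075),("beaker",(344,240),.09),("rack",(297,113),.056)):show(n,onz(t,p,h))
```

```text
grip top(top@.107) [ 0.5661 -0.294   0.107 ]
side@.107 [ 0.5681 -0.2963  0.107 ]
grip tri [ 0.5673 -0.2953  0.1062]
red [ 0.5061 -0.2984  0.068 ]
[360 197  14   5  60]
green [ 0.6415 -0.2842  0.068 ]
[356 145  10   2  15]
weight [ 0.6209 -0.3338  0.075 ]
[376 149  10  10  69]
mat corners [[0.6251 0.2226 0.003 ]
 [0.6587 0.1865 0.003 ]
 [0.5734 0.1126 0.003 ]
 [0.5405 0.1488 0.003 ]]
mat c [0.5994 0.1676 0.003 ]
[np.float64(0.11226950837411143), np.float64(0.04928650798078046), np.float64(0.1129021073794752), np.float64(0.048855822584458176)]
bar ends [[0.5103 0.2751 0.1186]
 [0.5826 0.1954 0.1151]]
0.10767651247811427
bar mid top@.122 [0.5436 0.2356 0.122 ]
lip [[0.4454 0.2202 0.048 ]
 [0.5191 0.136  0.048 ]]
tray rim [[ 0.6309 -0.0537  0.095 ]
 [ 0.6478 -0.2195  0.095 ]
 [ 0.482  -0.2331  0.095 ]
 [ 0.466  -0.0648  0.095 ]]
c [ 0.5567 -0.1428  0.095 ]
deck [[ 0.6524 -0.0431  0.055 ]
 [ 0.6793 -0.346   0.055 ]
 [ 0.4754 -0.3645  0.055 ]
 [ 0.4466 -0.062   0.055 ]]
c [ 0.5634 -0.2039  0.055 ]
[np.float64(0.20666982719694643), np.float64(0.3040402256693566), np.float64(0.20477396806289458), np.float64(0.3038516695047855)] 5.2263016471507235 5.173296575788697
wash [0.5477 0.3758 0.17  ]
amber [0.607  0.0893 0.15  ]
j0 [0.681  0.3142 0.075 ]
j1 [0.69   0.2173 0.075 ]
j2 [ 0.4171 -0.1213  0.075 ]
beaker [ 0.4025 -0.2368  0.09  ]
rack [ 0.7248 -0.1272  0.056 ]
```

```bash
python3 -m inch '[[[1,0,0,0,-7.2],[1,0,0,0,-7.2],[1,0,0,0,-7.2],[1,0,0,0,-7.2],[1,0,0,0,0]]]' 20; python3 -c "
from h import *
o,R=st();print((R.T@(np.array([.526,-.294,.226])-o['position'])*1000).round(1))"
```

```text
clock: 0.85
position: [0.2505, 0.5723, 0.2263]
ee_rot: [0.17, -3.137, 0.001]
force: [-0.5, -0.4, 0.0]
width: 0.615
t 0.85 p [0.2505 0.5723 0.2263] j [-1.181  0.439 -0.092  1.566  0.043  1.139  0.397] F [-0.5 -0.4  0. ] w 56.6
toolx [-0.994 -0.108  0.   ] y [-0.108  0.994 -0.001] z [-0.    -0.001 -1.   ]
[-180.1 -891.     1. ]
```

```bash
python3 -m inch '[[[1,-9,-45,0,0],[1,-9,-45,0,0],[1,-9,-45,0,0],[1,-9,-45,0,0],[1,-9,-45,0,0],[1,-9,-45,0,0],[1,-9,-45,0,0],[1,-9,-45,0,0],[1,-9,-45,0,0],[1,-9,-45,0,0],[1,-9,-45,0,0],[1,-9,-45,0,0]]]'; python3 -c "
from h import *
o,R=st();print((R.T@(np.array([.526,-.294,.226])-o['position'])*1000).round(1))"
```

```text
clock: 2.05
position: [0.4076, 0.0312, 0.2249]
ee_rot: [-0.104, 3.137, 0.015]
force: [0.9, -0.6, -0.6]
width: 0.005
t 2.05 p [0.4076 0.0312 0.2249] j [-0.433  0.07   0.251  2.081 -0.031  0.99   1.471] F [ 0.9 -0.6 -0.6] w 0.4
toolx [-0.998 -0.066 -0.003] y [-0.066  0.998  0.009] z [ 0.002  0.009 -1.   ]
[ -96.7 -332.3   -3.9]
```

```bash
python3 -m inch '[[[1,-12,-42,0,0],[1,-12,-42,0,0],[1,-12,-42,0,0],[1,-12,-42,0,0],[1,-12,-42,0,0],[1,-12,-42,0,0],[1,-12,-42,0,-1],[1,-12,-38,0,0]]]'; python3 -c "
from h import *
o,R=st();print((R.T@(np.array([.526,-.294,.085])-o['position'])*1000).round(1))"
```

```text
clock: 2.85
position: [0.5242, -0.3102, 0.2245]
ee_rot: [-0.078, 3.13, 0.017]
force: [0.8, 0.1, -0.5]
width: 0.005
t 2.85 p [ 0.5242 -0.3102  0.2245] j [ 0.129  0.428  0.471  1.648 -0.228  1.115  2.284] F [ 0.8  0.1 -0.5] w 0.4
toolx [-0.999 -0.05  -0.011] y [-0.05   0.999  0.011] z [ 0.01   0.011 -1.   ]
[ -1.1  14.6 139.7]
```

```bash
python3 -m inch '[[[1,0,15,35,-2],[1,0,0,45,0],[1,0,0,40,0],[1,0,0,20,0],[1,0,0,0,0]]]'; python3 -c "
from h import *
o,R=st();print((R.T@(np.array([.526,-.294,.085])-o['position'])*1000).round(1))
t=cam('top');cv2.imwrite('pics/t1.png',cv2.resize(t['frame'][110:240,255:405],None,fx=5,fy=4.6))
w=cam('wrist');cv2.imwrite('pics/w1.png',w['frame'])"
```

```text
clock: 3.35
position: [0.5279, -0.3041, 0.0819]
ee_rot: [-0.088, 3.123, 0.004]
force: [0.3, -0.3, 0.4]
width: 0.001
t 3.35 p [ 0.5279 -0.3041  0.0819] j [ 0.165  0.575  0.403  1.805 -0.314  0.811  2.353] F [ 0.3 -0.3  0.4] w 0.1
toolx [-0.998 -0.056 -0.017] y [-0.057  0.998  0.002] z [ 0.017  0.003 -1.   ]
[ 1.3 10.2 -3.1]
```

View pics/w1.png

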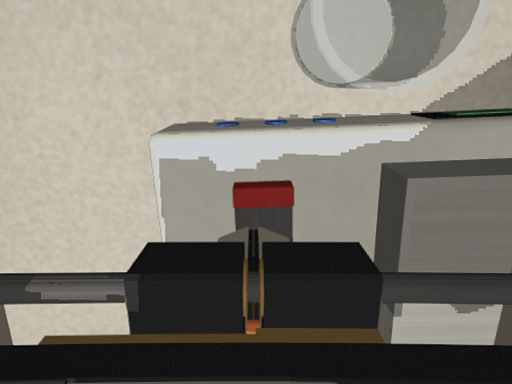

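View pics/t1.png

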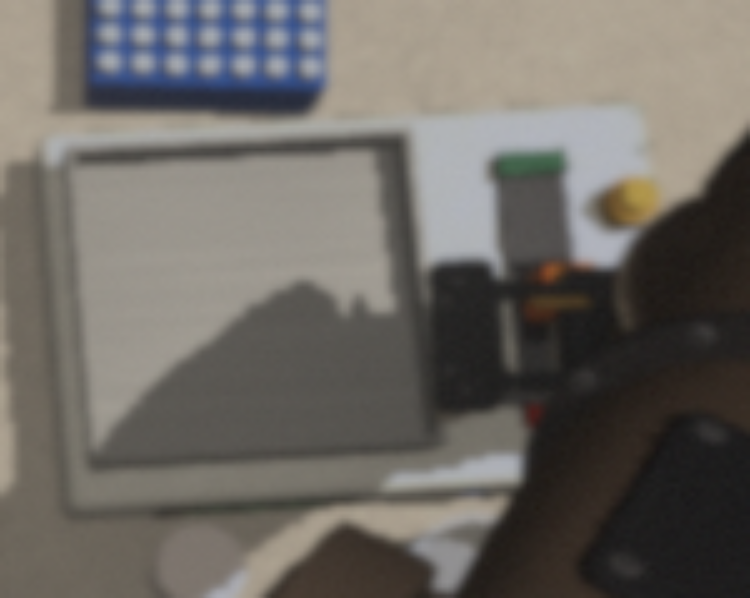

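```bash
python3 -m inch '[[[1,-5,10,-2,-2],[1,-12,3,0,0],[1,-15,0,0,0],[1,-15,0,0,0],[1,-10,0,0,0]]]'; python3 -c "
from h import *
o,R=st()
d=np.array([.996,.0906]);print('lx',(o['position'][:2]-[.564,-.204])@d, (o['position'][:2]-[.564,-.204])@[-d[1],d[0]])"
```

```text
clock: 3.95
position: [0.5881, -0.2859, 0.0943]
ee_rot: [-0.145, 3.115, -0.003]
force: [-3.8, -1.5, -2.0]
width: 0.004
t 3.95 p [ 0.5881 -0.2859  0.0943] j [ 0.114  0.617  0.4    1.684 -0.309  0.881  2.306] F [-3.8 -1.5 -2. ] w 0.4
toolx [-0.995 -0.093 -0.023] y [-0.093  0.996 -0.003] z [ 0.023 -0.001 -1.   ]
lx 0.01656473246854129 -0.08374737275361041
```

```bash
python3 -m inch '[[[1,-4,0,2,0],[1,-4,0,1,0],[1,-4,0,0,0],[1,-3,0,0,0]]]'; python3 -c "
from h import *
o,R=st()
d=np.array([.996,.0906]);print('lx',(o['position'][:2]-[.564,-.204])@d, (o['position'][:2]-[.564,-.204])@[-d[1],d[0]])
t=cam('top');cv2.imwrite('pics/t2.png',cv2.resize(t['frame'][120:210,325:405],None,fx=6,fy=6))
t=cam('side');cv2.imwrite('pics/s2.png',cv2.resize(t['frame'][180:300,300:410],None,fx=5,fy=5))"
```

```text
clock: 4.35
position: [0.592, -0.2855, 0.093]
ee_rot: [-0.139, 3.136, 0.004]
force: [-9.5, -0.1, 2.7]
width: 0.005
t 4.35 p [ 0.592  -0.2855  0.093 ] j [ 0.109  0.635  0.406  1.656 -0.305  0.912  2.291] F [-9.5 -0.1  2.7] w 0.5
toolx [-0.996 -0.088 -0.003] y [-0.088  0.996  0.002] z [ 0.002  0.002 -1.   ]
lx 0.02051364321150156 -0.08374813365238729
```

View pics/t2.png

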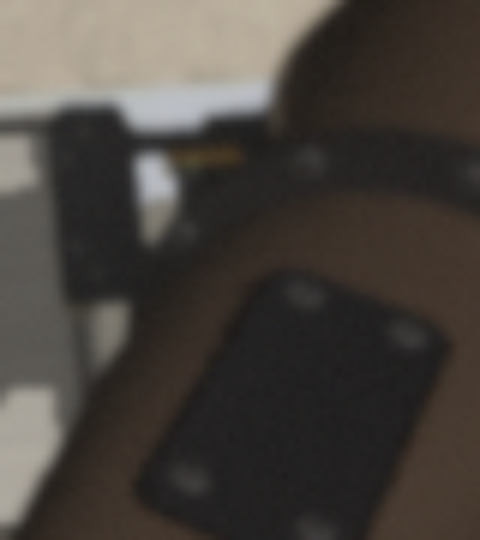

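View pics/s2.png

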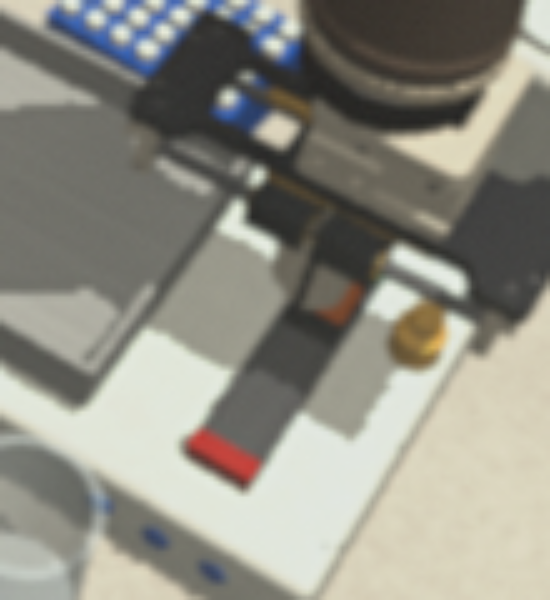

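```bash
python3 -m inch '[[[1,-6,0,0,0],[1,-6,0,0,0],[1,-2,0,0,0],[1,15,0,0,0],[1,5,0,-45,0],[1,0,0,-45,0],[1,0,0,-40,0]]]'; python3 -c "
from h import *
st()"
```

```text
clock: 5.15
position: [0.5734, -0.2849, 0.2237]
ee_rot: [0.128, -3.113, -0.02]
force: [0.4, 0.0, -0.5]
width: 0.005
t 5.15 p [ 0.5734 -0.2849  0.2237] j [ 0.078  0.502  0.465  1.535 -0.232  1.19   2.239] F [ 0.4  0.  -0.5] w 0.5
toolx [-0.996 -0.082  0.026] y [-0.082  0.997  0.014] z [-0.027  0.012 -1.   ]
```

```bash
python3 -c "
from h import *
t=cam('top');cv2.imwrite('pics/t3.png',cv2.resize(t['frame'][120:240,300:405],None,fx=5,fy=5))
s=cam('side');cv2.imwrite('pics/s3.png',cv2.resize(s['frame'][180:300,300:410],None,fx=5,fy=5))"
python3 -m inch '[[[1,42,26,0,0],[1,42,26,0,0],[1,42,26,0,0],[1,42,26,0,0],[1,42,26,0,0],[1,42,26,0,0]]]'; python3 -c "
from h import *
st()"
```

```text
clock: 5.85
position: [0.3155, -0.15, 0.2322]
ee_rot: [0.137, -3.136, -0.004]
force: [0.7, 0.5, 1.0]
width: 0.006
t 5.85 p [ 0.3155 -0.15    0.2322] j [-0.16  -0.066  0.436  2.186  0.03   1.019  1.918] F [0.7 0.5 1. ] w 0.5
toolx [-0.996 -0.087  0.003] y [-0.087  0.996  0.003] z [-0.003  0.003 -1.   ]
```

View pics/s3.png

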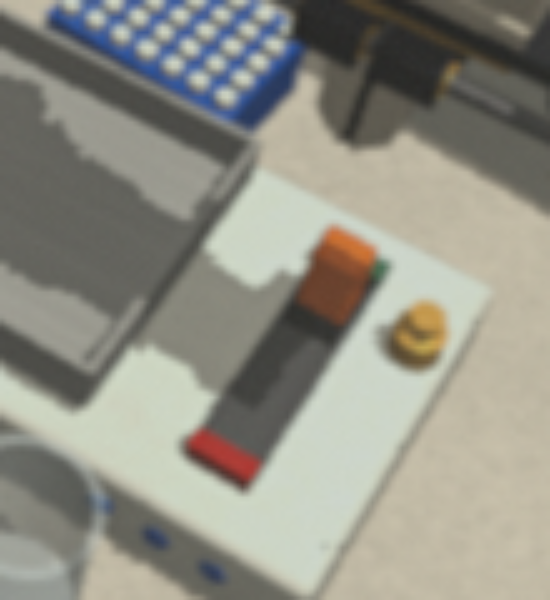

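The grip now sits flush against the green stop and the weight hasn't moved. I'll check that numerically, then keep moving inward to see how the arm behaves at its reach limit. Tipping the pan needs a tool tilt, and the rows can't command one directly.

```bash
python3 -m inch '[[[1,42,26,0,0],[1,42,26,0,0],[1,42,26,0,0]]]'; python3 -c "
from h import *
st()
s=cam('side');print(onz(s,(300+352/5,180+251/5),.107));t=cam('top');cv2.imwrite('pics/t4.png',cv2.resize(t['frame'][120:240,300:405],None,fx=5,fy=5))
c,a,m=blob(t['frame'],(6,120,60),(16,255,255),(345,130,395,200));print(c,a,onz(t,c,.100))"
```

```text
clock: 6.15
position: [0.1819, -0.0817, 0.2329]
ee_rot: [-0.138, 3.133, 0.003]
force: [0.7, 2.0, 1.5]
width: 0.002
t 6.15 p [ 0.1819 -0.0817  0.2329] j [-0.183 -0.401  0.213  2.402  0.089  1.129  1.635] F [0.7 2.  1.5] w 0.2
toolx [-0.996 -0.088 -0.005] y [-0.088  0.996  0.002] z [ 0.005  0.002 -1.   ]
[ 0.6161807  -0.29467739  0.107     ]
[365.26605505 152.99082569] [360 148  12  11 109] [ 0.61348967 -0.28770029  0.1       ]
```

View pics/t4.png

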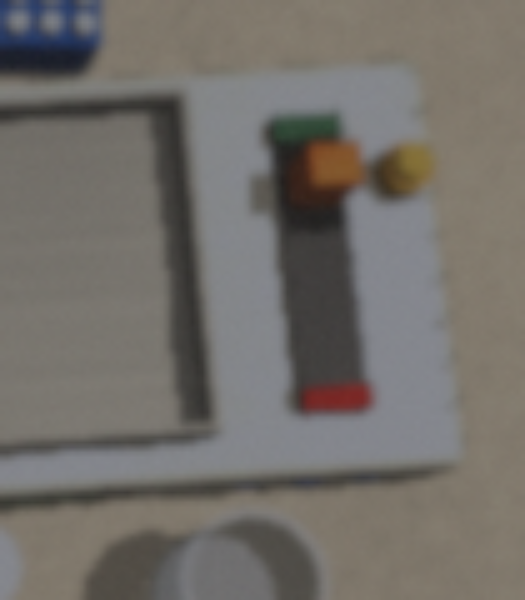

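```bash
python3 -m inch '[[[1,20,12,0,0],[1,20,12,0,0]]]'; python3 -c "
from h import *
st()"
```

```text
clock: 6.45
position: [0.1506, -0.0674, 0.233]
ee_rot: [-0.15, 3.13, 0.007]
force: [-0.2, 0.4, 0.1]
width: 0.004
t 6.45 p [ 0.1506 -0.0674  0.233 ] j [ 1.100e-01 -4.380e-01 -2.000e-03  2.427e+00 -8.000e-03  1.145e+00
  1.777e+00] F [-0.2  0.4  0.1] w 0.4
toolx [-0.995 -0.095 -0.008] y [-0.095  0.995  0.004] z [ 0.008  0.005 -1.   ]
```

```bash
python3 -m inch '[[[1,20,12,0,0],[1,20,12,0,0],[1,20,12,0,0]]]'; python3 -c "
from h import *
st()"
```

```text
clock: 6.75
position: [0.133, -0.0606, 0.2253]
ee_rot: [0.151, -3.137, -0.018]
force: [0.2, -0.4, 0.2]
width: 0.009
t 6.75 p [ 0.133  -0.0606  0.2253] j [ 0.542 -0.438 -0.243  2.442 -0.125  1.134  2.042] F [ 0.2 -0.4  0.2] w 0.9
toolx [-0.995 -0.096  0.   ] y [-0.096  0.995  0.012] z [-0.001  0.012 -1.   ]
```

The arm stops at its reach limit and keeps its orientation, so the tool stays vertical. I'll tip the pan mechanically instead. I'll grip the bar lightly and press the pan's front floor edge against the outside of the tray's left rim. Then I'll swing the bar over in an arc, so the pan turns between the pads with its lip inside the tray.

First I need to grasp the pan.

```bash
python3 -m inch '[[[0,-40,23,-2,0],[0,-40,23,-2,0],[0,-40,23,-2,0],[0,-40,23,-2,0],[0,-40,23,-2,0],[0,-40,23,-2,0],[0,-40,23,-2,0],[0,-40,23,-2,0],[0,-40,23,-2,0],[0,-20,12,-2,4],[0,0,0,0,8],[0,0,0,0,8]]]'; python3 -c "
from h import *
o,R=st();print((R.T@(np.array([.545,.235,.25])-o['position'])*1000).round(1),np.degrees(np.arctan2(R[1,1],R[0,1])))"
```

```text
clock: 7.95
position: [0.5166, 0.2072, 0.2544]
ee_rot: [0.441, 3.094, 0.052]
force: [-0.1, -0.5, -0.0]
width: 0.98
t 7.95 p [0.5166 0.2072 0.2544] j [ 0.09   0.382 -0.75   1.683  0.267  1.15   0.563] F [-0.1 -0.5 -0. ] w 90.2
toolx [-0.96   0.28  -0.011] y [0.279 0.96  0.035] z [ 0.02   0.031 -0.999]
[-19.4  34.4   5.9] 73.77460532872155
```

```bash
python3 -m inch '[[[0,-5,8,0,8],[0,0,0,0,8],[0,0,0,0,8],[0,0,0,0,7],[0,0,0,0,0]]]'; python3 -c "
from h import *
o,R=st();print((R.T@(np.array([.545,.235,.18])-o['position'])*1000).round(1),np.degrees(np.arctan2(R[1,1],R[0,1])))
w=cam('wrist');cv2.imwrite('pics/w5.png',w['frame'])
for x,y in((.5825,.1955),(.51,.2755)):print(proj(w,(x,y,.124)))"
```

```text
clock: 8.45
position: [0.5272, 0.2181, 0.2556]
ee_rot: [1.293, 2.855, 0.071]
force: [-0.2, 0.1, -0.0]
width: 0.997
t 8.45 p [0.5272 0.2181 0.2556] j [-0.012  0.373 -0.621  1.662  0.215  1.139  0.038] F [-0.2  0.1 -0. ] w 91.7
toolx [-0.66   0.751  0.013] y [0.751 0.659 0.043] z [ 0.024  0.038 -0.999]
[-0.  21.3 76.6] 41.253820816889295
[275.09011226 236.69143754]
[275.35455236 121.88736741]
```

View pics/w5.png

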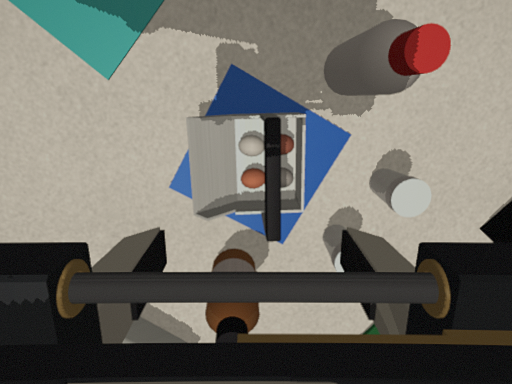

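The wrist view shows the bar running vertically from (272,118) to (273,240), within 2 mm of where I predicted. All four stones are in the pan. I'll descend.

```bash
python3 -m inch '[[[0,0,19,20,0],[0,0,0,30,0],[0,0,0,26,0],[0,0,0,0,0]]]'; python3 -c "
from h import *
o,R=st();print((R.T@(np.array([.5435,.2337,.096])-o['position'])*1000).round(1),np.degrees(np.arctan2(R[1,1],R[0,1])))"
```

```text
clock: 8.9
position: [0.5461, 0.2355, 0.1802]
ee_rot: [1.264, 2.864, 0.078]
force: [0.2, -0.8, 0.4]
width: 0.999
t 8.9 p [0.5461 0.2355 0.1802] j [-0.06   0.475 -0.597  1.712  0.289  0.998 -0.011] F [ 0.2 -0.8  0.4] w 91.9
toolx [-0.674  0.738  0.011] y [0.738 0.673 0.05 ] z [ 0.029  0.042 -0.999]
[-0.6 -7.3 83.9] 42.36131185898505
```

```bash
python3 -m inch '[[[0,0,-3,30,0],[0,0,-2,30,0],[0,0,-2,24,0],[0,0,0,0,0]]]'; python3 -c "
from h import *
o,R=st();print((R.T@(np.array([.5435,.2337,.096])-o['position'])*1000).round(1),np.degrees(np.arctan2(R[1,1],R[0,1])))
w=cam('wrist');cv2.imwrite('pics/w6.png',w['frame'])"
```

```text
clock: 9.3
position: [0.5467, 0.2361, 0.0987]
ee_rot: [1.249, 2.867, 0.088]
force: [-0.4, 0.4, 0.1]
width: 1.002
t 9.3 p [0.5467 0.2361 0.0987] j [-0.092  0.561 -0.557  1.802  0.365  0.827 -0.065] F [-0.4  0.4  0.1] w 92.2
toolx [-0.681  0.732  0.01 ] y [0.731 0.68  0.057] z [ 0.035  0.046 -0.998]
[ 0.4 -4.1  2.4] 42.9089687061555
```

View pics/w6.png

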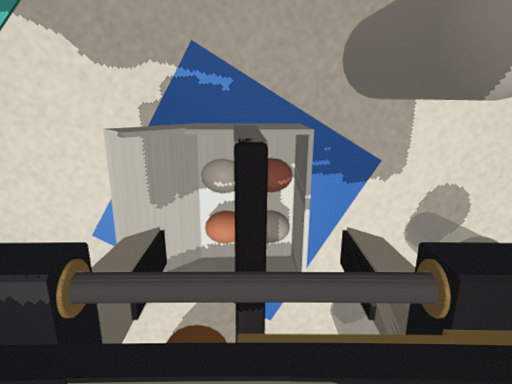

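The bar at column 251 is centred between the fingers. I'll close lightly.

```bash
python3 -m inch '[[[1,0,0,2,0],[1,0,0,0,0],[1,0,0,0,0],[1,0,0,0,0],[1,0,0,0,0],[1,0,0,0,0],[1,0,0,0,0],[1,0,0,0,0],[1,0,0,0,0],[1,0,0,0,0]]]' 18; python3 -c "
from h import *
o,R=st()"
```

```text
clock: 10.35
position: [0.551, 0.2385, 0.1055]
ee_rot: [1.243, 2.86, 0.1]
force: [-2.0, -1.4, 0.7]
width: 0.174
t 10.35 p [0.551  0.2385 0.1055] j [-0.09   0.555 -0.56   1.794  0.364  0.831 -0.062] F [-2.  -1.4  0.7] w 16.0
toolx [-0.682  0.731  0.006] y [0.73  0.681 0.067] z [ 0.045  0.05  -0.998]
```

The hold drifted up 7 mm, so the pads are only on the bar's upper edge. I'll reopen slightly, lower and re-close.

```bash
python3 -m inch '[[[0.7,0,0,1,0],[0.7,0,-2,6,0],[0.7,0,0,6,0],[1,0,0,1,0],[1,0,0,1,0],[1,0,0,1,0]]]' 18; python3 -c "
from h import *
o,R=st()"
```

```text
clock: 10.95
position: [0.5493, 0.237, 0.088]
ee_rot: [1.244, 2.861, 0.096]
force: [-8.5, -6.8, 22.7]
width: 0.162
t 10.95 p [0.5493 0.237  0.088 ] j [-0.099  0.573 -0.548  1.812  0.381  0.798 -0.077] F [-8.5 -6.8 22.7] w 14.9
toolx [-0.682  0.731  0.006] y [0.73  0.68  0.065] z [ 0.043  0.048 -0.998]
```

```bash
python3 -m inch '[[[1,0,0,-5,0],[1,0,0,-15,0],[1,0,0,-20,0],[1,0,0,-20,0]]]'; python3 -c "
from h import *
o,R=st()
s=cam('side');cv2.imwrite('pics/s7.png',cv2.resize(s['frame'][70:230,110:290],None,fx=4,fy=3.7));w=cam('wrist');cv2.imwrite('pics/w7.png',w['frame'])"
```

```text
clock: 11.35
position: [0.5446, 0.2333, 0.1478]
ee_rot: [1.245, 2.866, 0.09]
force: [0.8, -0.3, -3.5]
width: 0.151
t 11.35 p [0.5446 0.2333 0.1478] j [-0.062  0.501 -0.589  1.763  0.319  0.918 -0.024] F [ 0.8 -0.3 -3.5] w 13.9
toolx [-0.683  0.731  0.008] y [0.73  0.681 0.059] z [ 0.037  0.046 -0.998]
```

View pics/s7.png

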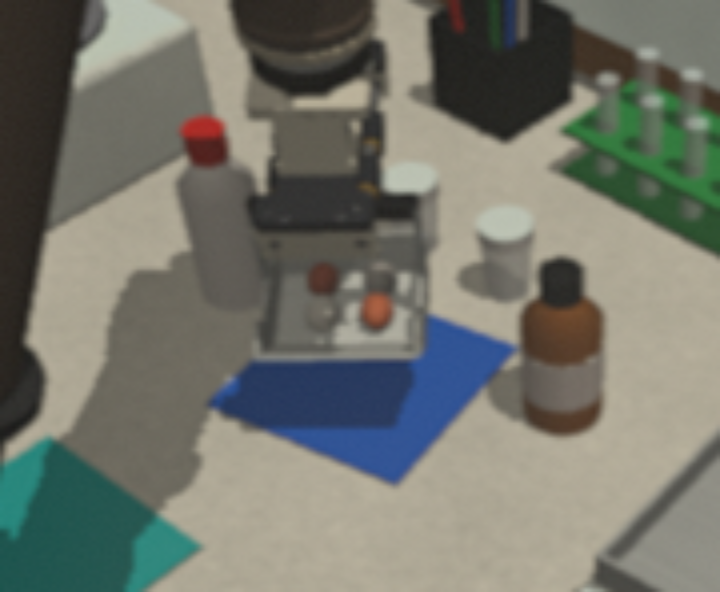

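View pics/w7.png

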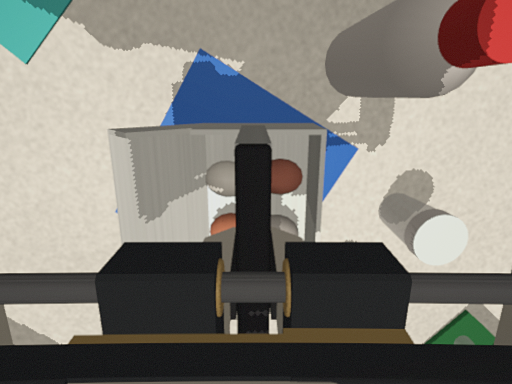

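The pan is lifted, held flat (opening 13.9 mm), and all four stones are inside. I'll raise it, carry it to the left side of the tray and turn it to face the tray.

```bash
python3 -m inch '[[[1,0,0,-35,0],[1,0,0,-45,0],[1,0,0,-40,0],[1,-14,-13,0,0],[1,-26,-24,0,0],[1,-28,-26,0,0],[1,-28,-26,0,0],[1,-28,-26,0,0],[1,-26,-24,0,-4],[1,-10,-8,0,-7],[1,0,0,0,-8]]]'; python3 -c "
from h import *
o,R=st();print((R.T@(np.array([.545,.005,.25])-o['position'])*1000).round(1),np.degrees(np.arctan2(R[1,1],R[0,1])))"
```

```text
clock: 12.55
position: [0.5424, 0.0037, 0.2579]
ee_rot: [0.734, 3.026, 0.088]
force: [0.1, 0.4, -3.0]
width: 0.153
t 12.55 p [0.5424 0.0037 0.2579] j [ 0.433  0.327 -0.657  1.724  0.176  1.113  0.827] F [ 0.1  0.4 -3. ] w 14.1
toolx [-0.889  0.459 -0.013] y [0.457 0.887 0.061] z [ 0.039  0.048 -0.998]
[-1.6  1.9  8.1] 62.744310733516414
```

```bash
python3 -m inch '[[[1,0,0,0,-8],[1,0,0,0,-8],[1,0,0,0,-8],[1,0,0,0,-8],[1,0,0,0,0]]]'; python3 -c "
from h import *
o,R=st();print((R.T@(np.array([.545,.005,.175])-o['position'])*1000).round(1),np.degrees(np.arctan2(R[1,1],R[0,1])))
s=cam('side');cv2.imwrite('pics/s8.png',cv2.resize(s['frame'][100:300,180:400],None,fx=3.4,fy=3));t=cam('top');cv2.imwrite('pics/t8.png',cv2.resize(t['frame'][90:250,190:400],None,fx=3.8,fy=3.7))"
```

```text
clock: 13.05
position: [0.541, 0.0009, 0.2542]
ee_rot: [-0.163, 3.098, 0.071]
force: [-0.2, 0.2, -2.7]
width: 0.152
t 13.05 p [0.541  0.0009 0.2542] j [ 0.522  0.359 -0.78   1.723  0.234  1.122  1.359] F [-0.2  0.2 -2.7] w 14.0
toolx [-0.994 -0.104 -0.041] y [-0.106  0.993  0.044] z [ 0.036  0.048 -0.998]
[-1.1  0.2 79.3] 96.06378227454532
```

View pics/s8.png

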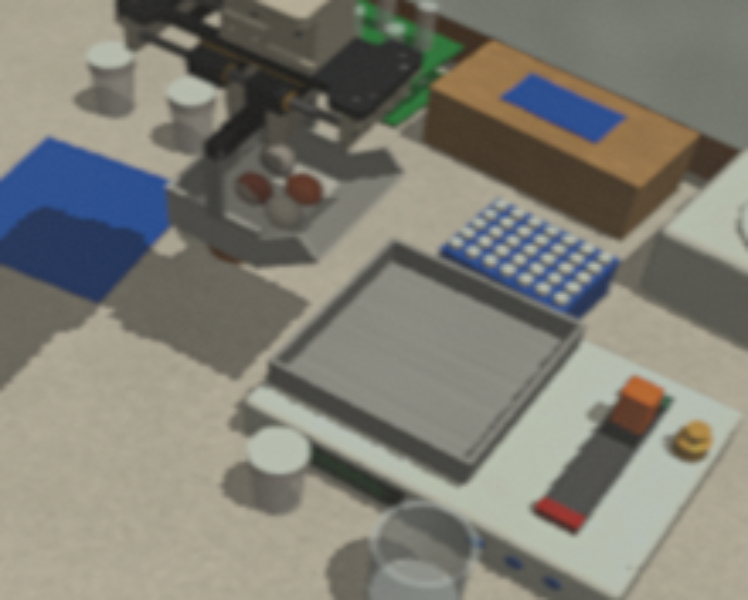

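View pics/t8.png

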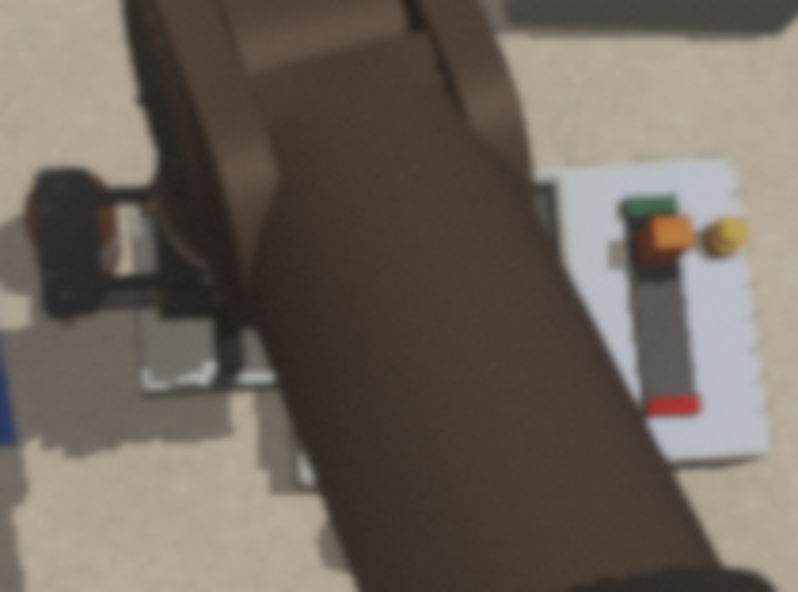

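```bash
cat > pv.py <<'E'
from h import *
o,R=st()
P=o["position"]-.030*R[:,2]
f=np.array([.0906,-.996]);u=np.array([.996,.0906]);d=P[:2]-[.564,-.204]
fw=d@f+.1455; up=P[2]-.095
print("pivot rel rim fwd/up mm",(fw*1000).round(1),(up*1000).round(1),"lx",(d@u*1000).round(1))
import sys
w=o["width"]*92
E
python3 -m inch '[[[1,0,0,25,0],[1,0,0,30,0],[1,0,0,22,0],[1,0,0,2,0]]]'; python3 pv.py
```

```text
clock: 13.55
position: [0.5452, 0.0049, 0.1739]
ee_rot: [-0.127, 3.097, 0.07]
force: [-0.5, 0.6, -2.6]
width: 0.153
t 13.55 p [0.5452 0.0049 0.1739] j [ 0.47   0.439 -0.737  1.827  0.311  0.953  1.264] F [-0.5  0.6 -2.6] w 14.1
toolx [-0.996 -0.081 -0.043] y [-0.083  0.996  0.044] z [ 0.039  0.047 -0.998]
pivot rel rim fwd/up mm -62.9 108.9 lx -1.1
```

```bash
python3 -m inch '[[[1,0,-10,-1,0],[1,0,-7,-1,0],[1,0,-6,-2,0],[1,0,-6,-2,0]]]'; python3 pv.py; python3 -c "
from h import *
s=cam('side');cv2.imwrite('pics/s9.png',cv2.resize(s['frame'][130:290,200:370],None,fx=4.4,fy=3.75))"
```

```text
clock: 13.95
position: [0.5488, -0.026, 0.1818]
ee_rot: [-0.121, 3.094, 0.07]
force: [-0.6, 0.5, -3.6]
width: 0.151
t 13.95 p [ 0.5488 -0.026   0.1818] j [ 0.526  0.436 -0.736  1.808  0.302  0.972  1.327] F [-0.6  0.5 -3.6] w 13.9
toolx [-0.996 -0.077 -0.046] y [-0.079  0.996  0.043] z [ 0.042  0.047 -0.998]
pivot rel rim fwd/up mm -31.9 116.8 lx -0.4
```

View pics/s9.png

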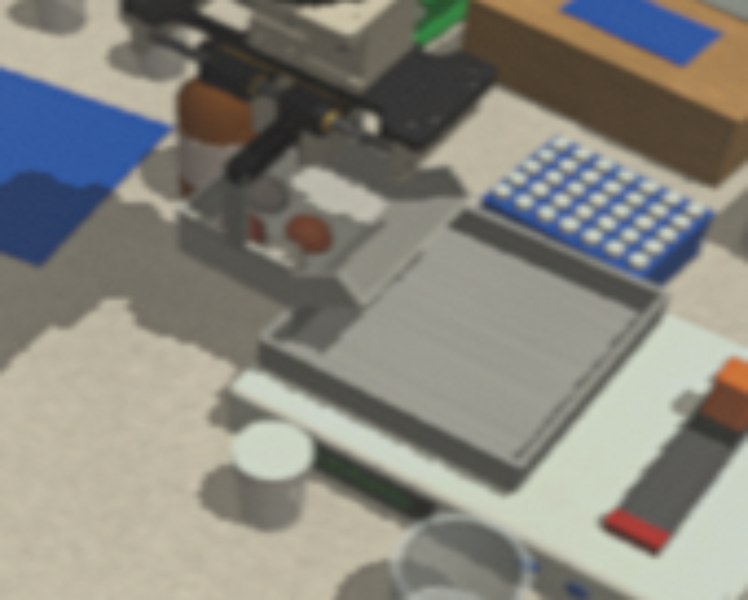

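No contact yet, because the pan's floor is 2 mm above the rim. I'll back off, lower and press again.

```bash
python3 -m inch '[[[1,0,22,0,0],[1,0,0,9,0],[1,0,0,1,0]]]'; python3 pv.py
```

```text
clock: 14.3
position: [0.5493, -0.0065, 0.1748]
ee_rot: [-0.112, 3.09, 0.068]
force: [-0.7, -0.6, -3.7]
width: 0.151
t 14.3 p [ 0.5493 -0.0065  0.1748] j [ 0.486  0.44  -0.732  1.822  0.313  0.95   1.276] F [-0.7 -0.6 -3.7] w 13.9
toolx [-0.996 -0.071 -0.05 ] y [-0.073  0.996  0.042] z [ 0.047  0.045 -0.998]
pivot rel rim fwd/up mm -51.4 109.7 lx 1.7
```

```bash
python3 -m inch '[[[1,0,-5,0,0],[1,0,-6,1,0],[1,0,-6,0,0]]]'; python3 pv.py
```

```text
clock: 14.6
position: [0.5523, -0.0227, 0.1748]
ee_rot: [-0.114, 3.086, 0.071]
force: [2.3, 7.7, 6.3]
width: 0.158
t 14.6 p [ 0.5523 -0.0227  0.1748] j [ 0.516  0.444 -0.731  1.816  0.311  0.949  1.31 ] F [2.3 7.7 6.3] w 14.5
toolx [-0.996 -0.073 -0.054] y [-0.075  0.996  0.044] z [ 0.051  0.048 -0.998]
pivot rel rim fwd/up mm -34.9 109.7 lx 3.2
```

```bash
python3 -m inch '[[[1,0,-8,-1,0],[1,0,-8,-1,0],[1,0,-8,0,0]]]'; python3 pv.py; python3 -c "
from h import *
s=cam('side');cv2.imwrite('pics/s10.png',cv2.resize(s['frame'][130:290,200:370],None,fx=4.4,fy=3.75))"
```

```text
clock: 14.9
position: [0.5571, -0.0431, 0.1795]
ee_rot: [-0.117, 3.079, 0.082]
force: [-2.3, 5.8, 5.2]
width: 0.178
t 14.9 p [ 0.5571 -0.0431  0.1795] j [ 0.558  0.447 -0.734  1.8    0.302  0.956  1.362] F [-2.3  5.8  5.2] w 16.4
toolx [-0.995 -0.074 -0.061] y [-0.077  0.996  0.051] z [ 0.057  0.055 -0.997]
pivot rel rim fwd/up mm -13.9 114.4 lx 5.8
```

View pics/s10.png

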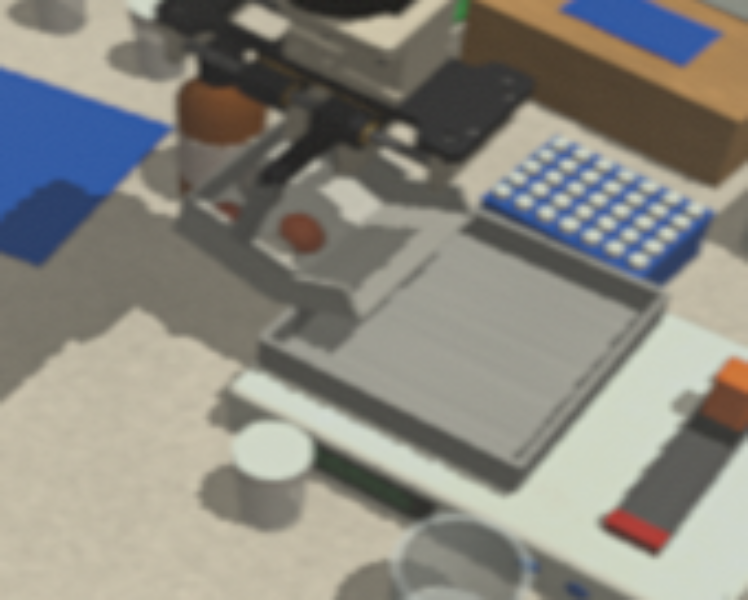

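The pan is pivoting on the rim at about 16° (opening 16.4 mm), with stones inside and its lip over the tray. I'll continue along the arc.

```bash
python3 -m inch '[[[1,1,-9,1,0],[1,1,-9,1,0],[1,1,-9,1,0],[1,1,-9,1,0]]]'; python3 pv.py; python3 -c "
from h import *
s=cam('side');cv2.imwrite('pics/s11.png',cv2.resize(s['frame'][130:290,200:370],None,fx=4.4,fy=3.75))"
```

```text
clock: 15.35
position: [0.5602, -0.0781, 0.1781]
ee_rot: [-0.118, 3.069, 0.089]
force: [2.0, 2.9, 4.2]
width: 0.207
t 15.35 p [ 0.5602 -0.0781  0.1781] j [ 0.621  0.457 -0.731  1.79   0.299  0.95   1.432] F [2.  2.9 4.2] w 19.1
toolx [-0.995 -0.074 -0.071] y [-0.078  0.995  0.055] z [ 0.067  0.06  -0.996]
pivot rel rim fwd/up mm 21.4 113.0 lx 5.4
```

View pics/s11.png

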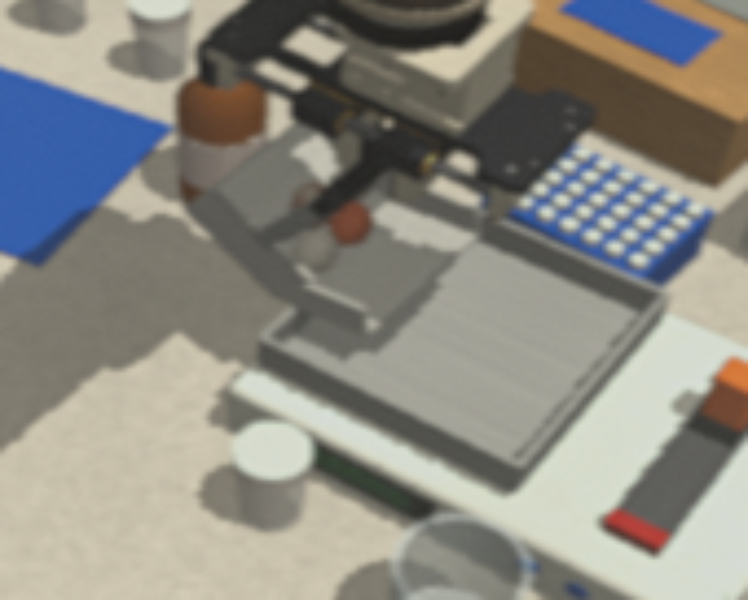

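```bash
python3 -m inch '[[[1,1,-8,2,0],[1,1,-8,4,0],[1,1,-8,4,0],[1,1,-7,4,0]]]'; python3 pv.py; python3 -c "
from h import *
s=cam('side');cv2.imwrite('pics/s12.png',cv2.resize(s['frame'][130:290,200:370],None,fx=4.4,fy=3.75))"
```

```text
clock: 15.8
position: [0.5625, -0.1147, 0.1633]
ee_rot: [-0.112, 3.063, 0.083]
force: [2.3, 0.5, 3.2]
width: 0.227
t 15.8 p [ 0.5625 -0.1147  0.1633] j [ 0.667  0.482 -0.715  1.791  0.316  0.924  1.481] F [2.3 0.5 3.2] w 20.9
toolx [-0.995 -0.071 -0.077] y [-0.075  0.996  0.051] z [ 0.073  0.057 -0.996]
pivot rel rim fwd/up mm 57.9 98.1 lx 4.2
```

View pics/s12.png

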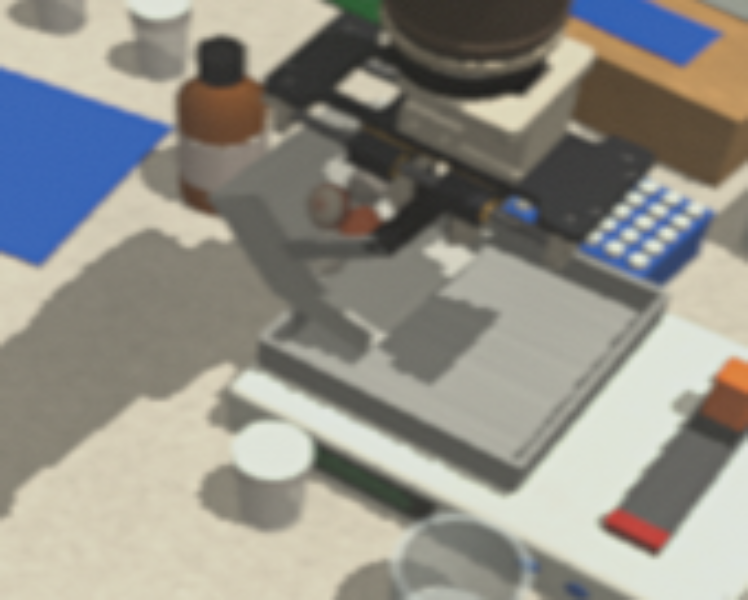

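```bash
python3 -m inch '[[[1,1,-7,4,0],[1,0,-6,4,0],[1,0,-6,4,0]]]'; python3 pv.py; python3 -c "
from h import *
s=cam('side');cv2.imwrite('pics/s13.png',cv2.resize(s['frame'][130:290,200:370],None,fx=4.4,fy=3.75))"
```

```text
clock: 16.15
position: [0.5627, -0.1361, 0.1482]
ee_rot: [-0.109, 3.065, 0.081]
force: [0.4, 0.1, 1.0]
width: 0.228
t 16.15 p [ 0.5627 -0.1361  0.1482] j [ 0.689  0.508 -0.701  1.792  0.332  0.904  1.505] F [0.4 0.1 1. ] w 21.0
toolx [-0.995 -0.069 -0.075] y [-0.073  0.996  0.05 ] z [ 0.071  0.055 -0.996]
pivot rel rim fwd/up mm 79.2 83.0 lx 2.6
```

View pics/s13.png

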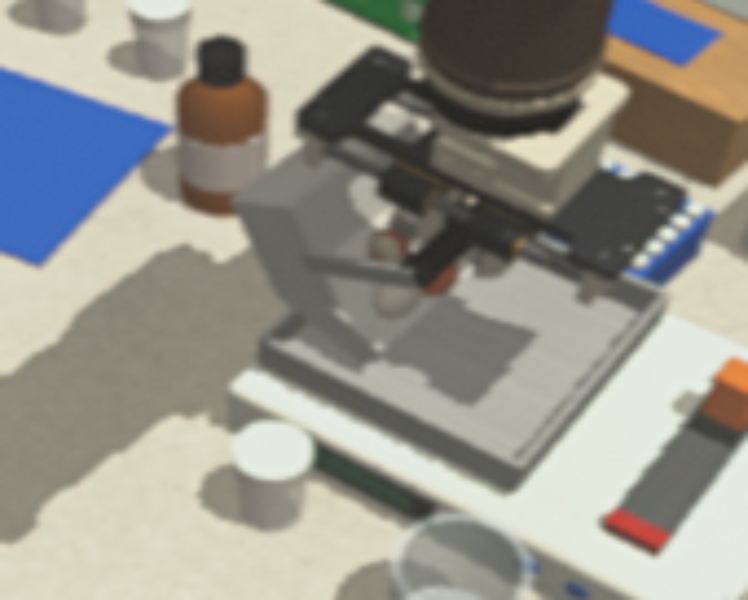

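About 60°, and the stones are starting to slide down the chute into the tray. I'll continue.

```bash
python3 -m inch '[[[1,0,-6,5,0],[1,0,-5,5,0],[1,0,-5,4,0],[1,0,0,0,0]]]'; python3 pv.py; python3 -c "
from h import *
s=cam('side');cv2.imwrite('pics/s14.png',cv2.resize(s['frame'][130:290,200:370],None,fx=4.4,fy=3.75))"
```

```text
clock: 16.6
position: [0.5632, -0.1588, 0.1314]
ee_rot: [-0.103, 3.07, 0.072]
force: [-0.4, 1.2, 1.1]
width: 0.213
t 16.6 p [ 0.5632 -0.1588  0.1314] j [ 0.704  0.535 -0.682  1.791  0.354  0.885  1.522] F [-0.4  1.2  1.1] w 19.6
toolx [-0.995 -0.065 -0.071] y [-0.068  0.997  0.044] z [ 0.068  0.049 -0.997]
pivot rel rim fwd/up mm 101.7 66.3 lx 1.1
```

View pics/s14.png

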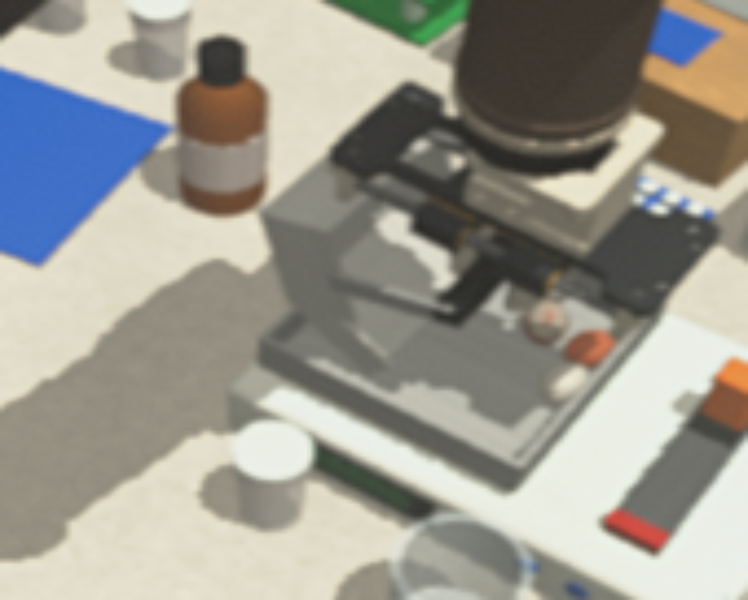

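Three stones show on the tray floor at about (547,320), (590,347) and (568,382). I'll look for the fourth with the wrist camera.

```bash
python3 -m inch '[[[1,0,-3,0,0],[1,0,3,-1,0]]]'; python3 pv.py; python3 -c "
from h import *
w=cam('wrist');cv2.imwrite('pics/w15.png',w['frame'])
s=cam('side');cv2.imwrite('pics/s15.png',cv2.resize(s['frame'][170:250,270:370],None,fx=7,fy=7,interpolation=2))"
```

```text
clock: 16.85
position: [0.5629, -0.1587, 0.1319]
ee_rot: [-0.104, 3.07, 0.073]
force: [0.9, -1.9, 4.0]
width: 0.22
t 16.85 p [ 0.5629 -0.1587  0.1319] j [ 0.705  0.535 -0.683  1.791  0.353  0.887  1.523] F [ 0.9 -1.9  4. ] w 20.3
toolx [-0.995 -0.066 -0.07 ] y [-0.069  0.997  0.045] z [ 0.067  0.049 -0.997]
pivot rel rim fwd/up mm 101.5 66.8 lx 0.9
```

View pics/w15.png

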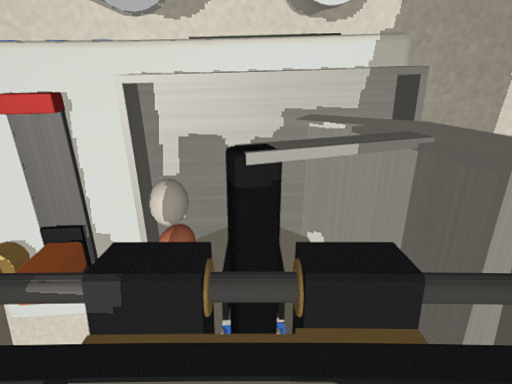

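View pics/s15.png

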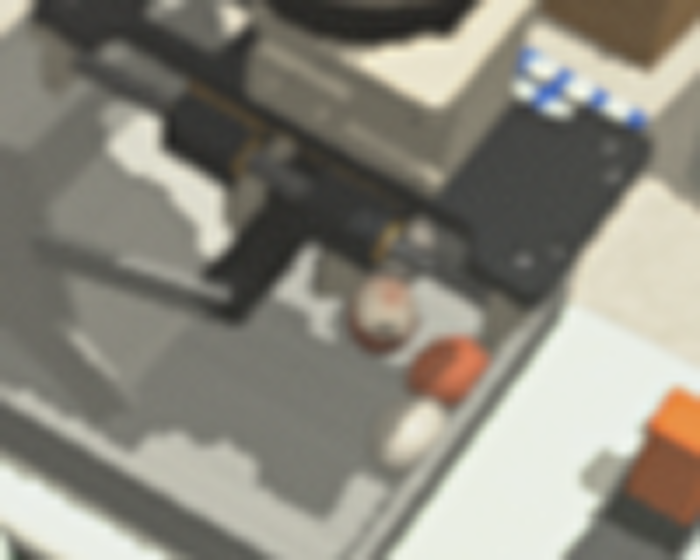

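The pan itself looks empty. The fourth stone is likely under the gripper. I'll raise the pan straight up, still tipped, to check.

```bash
python3 -m inch '[[[1,0,0,-12,0],[1,0,0,-20,0],[1,0,0,-25,0],[1,0,10,-12,0]]]' 18; python3 pv.py; python3 -c "
from h import *
w=cam('wrist');cv2.imwrite('pics/w16.png',w['frame'])
s=cam('side');cv2.imwrite('pics/s16.png',cv2.resize(s['frame'][110:270,220:380],None,fx=4.5,fy=3.75,interpolation=2))"
```

```text
clock: 17.35
position: [0.5543, -0.1501, 0.2018]
ee_rot: [-0.108, 3.078, 0.077]
force: [-1.0, -0.3, -1.5]
width: 0.22
t 17.35 p [ 0.5543 -0.1501  0.2018] j [ 0.737  0.452 -0.729  1.727  0.281  1.027  1.569] F [-1.  -0.3 -1.5] w 20.2
toolx [-0.996 -0.068 -0.063] y [-0.072  0.996  0.048] z [ 0.059  0.052 -0.997]
pivot rel rim fwd/up mm 92.4 136.7 lx -6.7
```

View pics/w16.png

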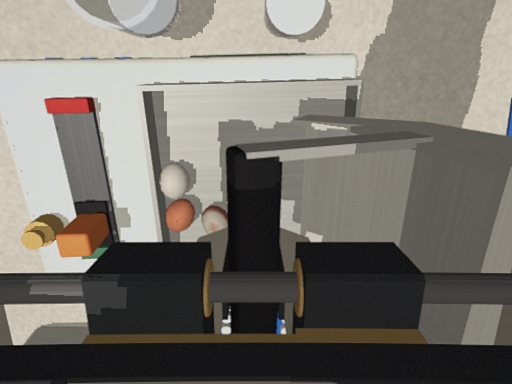

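View pics/s16.png

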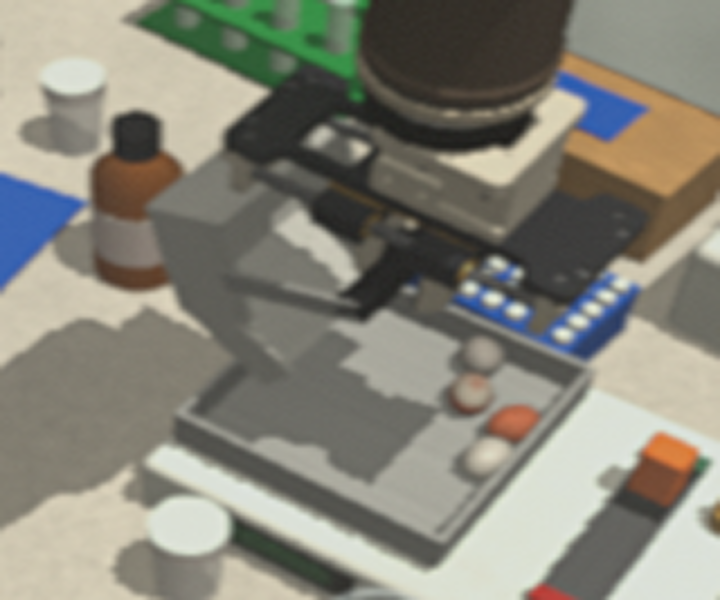

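All four stones are in the tray, near crop pixels (482,353), (470,392), (513,422) and (488,455), and the pan is empty. Next I'll re-measure the mat, which is now unobstructed, and carry the pan there.

```bash
python3 -m inch '[[[1,0,0,-25,0],[1,0,5,-40,0],[1,0,30,-20,0]]]' 18; python3 pv.py; python3 -c "
from h import *
t=cam('top');cv2.imwrite('pics/t17.png',cv2.resize(t['frame'][130:240,100:260],None,fx=4.8,fy=4.8))
c,a,m=blob(t['frame'],(100,120,30),(125,255,255),(110,135,200,230))
cn=max(cv2.findContours(m,0,1)[0],key=cv2.contourArea);cn=cv2.convexHull(cn);bx=cv2.approxPolyDP(cn,6,True)[:,0];print(bx)
P=np.array([onz(t,b,.003) for b in cv2.boxPoints(cv2.minAreaRect(cn))]);print(P.round(4),P.mean(0));print([np.linalg.norm(P[i]-P[i-1]).round(4) for i in range(4)])
s=cam('side');cv2.imwrite('pics/s17.png',cv2.resize(s['frame'][80:290,140:380],None,fx=3.3,fy=2.85,interpolation=2))"
```

```text
clock: 17.75
position: [0.5434, -0.119, 0.2843]
ee_rot: [-0.109, 3.087, 0.081]
force: [0.9, 0.1, -1.8]
width: 0.218
t 17.75 p [ 0.5434 -0.119   0.2843] j [ 0.734  0.359 -0.769  1.643  0.207  1.192  1.572] F [ 0.9  0.1 -1.8] w 20.0
toolx [-0.996 -0.069 -0.053] y [-0.072  0.996  0.05 ] z [ 0.05   0.054 -0.997]
pivot rel rim fwd/up mm 60.5 219.2 lx -14.4
[[182 148]
 [192 208]
 [129 219]
 [120 159]]
[[0.6045 0.3282 0.003 ]
 [0.6398 0.1646 0.003 ]
 [0.4776 0.1299 0.003 ]
 [0.4447 0.2907 0.003 ]] [0.54165199 0.22833391 0.003     ]
[np.float64(0.1642), np.float64(0.1674), np.float64(0.1659), np.float64(0.1641)]
```

View pics/s17.png

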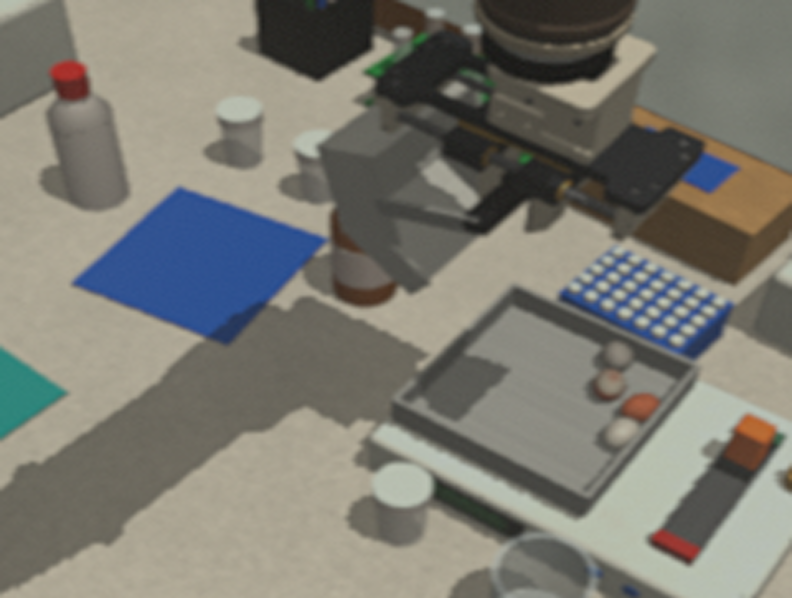

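View pics/t17.png

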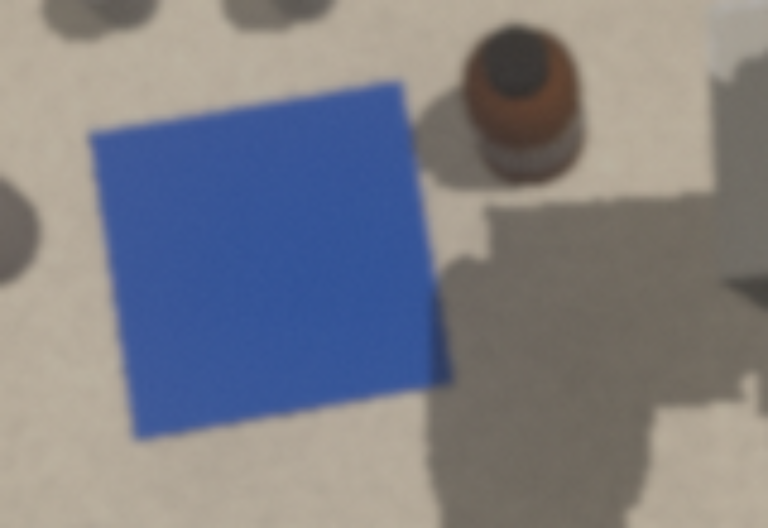

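The mat centre measures (0.542, 0.228), with sides of about 165 mm. I'll carry the tipped pan high over the mat and turn it away from the wash bottle.

```bash
python3 -m inch '[[[1,-2,25,0,0],[1,-3,43,0,0],[1,-3,43,0,0],[1,-3,45,0,0],[1,-3,45,0,0],[1,-3,45,0,0],[1,-3,45,0,0],[1,-3,40,0,0],[1,0,0,0,8],[1,0,0,0,8],[1,0,0,0,8],[1,0,0,0,8]]]' 18; python3 pv.py
```

```text
clock: 19.05
position: [0.5298, 0.2349, 0.2868]
ee_rot: [0.752, 3.031, 0.091]
force: [0.2, 0.2, -2.1]
width: 0.222
t 19.05 p [0.5298 0.2349 0.2868] j [ 0.026  0.376 -0.708  1.598  0.233  1.204  0.366] F [ 0.2  0.2 -2.1] w 20.4
toolx [-0.884  0.467 -0.003] y [0.466 0.882 0.061] z [ 0.031  0.052 -0.998]
pivot rel rim fwd/up mm -293.3 221.8 lx 4.7
```

```bash
python3 -m inch '[[[1,0,0,0,8],[1,0,0,0,8],[1,0,0,0,8],[1,0,0,0,0]]]' 18; python3 pv.py; python3 -c "
from h import *
o,R=st();print((R.T@(np.array([.5431,.2299,.14])-o['position'])*1000).round(1),np.degrees(np.arctan2(R[1,1],R[0,1])))
s=cam('side');cv2.imwrite('pics/s18.png',cv2.resize(s['frame'][30:230,100:290],None,fx=3.9,fy=3,interpolation=2))"
```

```text
clock: 19.45
position: [0.5262, 0.2351, 0.2802]
ee_rot: [-1.395, -2.811, -0.083]
force: [-0.2, 0.6, -2.1]
width: 0.221
t 19.45 p [0.5262 0.2351 0.2802] j [-0.041  0.361 -0.615  1.613  0.193  1.19  -0.038] F [-0.2  0.6 -2.1] w 20.3
toolx [-0.605  0.796  0.025] y [0.796 0.604 0.046] z [ 0.022  0.048 -0.999]
pivot rel rim fwd/up mm -293.9 215.2 lx 1.3
t 19.45 p [0.5262 0.2351 0.2802] j [-0.041  0.361 -0.615  1.613  0.193  1.19  -0.038] F [-0.2  0.6 -2.1] w 20.3
toolx [-0.605  0.796  0.025] y [0.796 0.604 0.046] z [ 0.022  0.048 -0.999]
[-17.9   3.9 140.1] 37.16935990898243
```

View pics/s18.png

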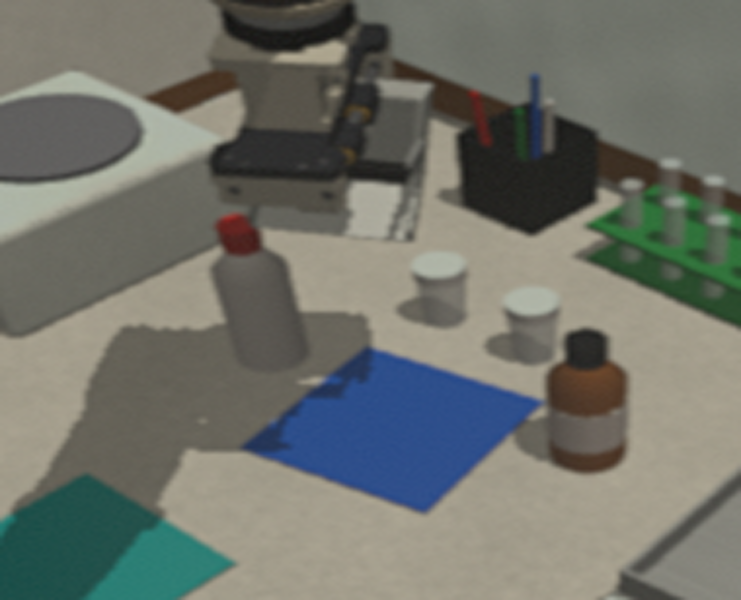

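```bash
python3 -m inch '[[[1,-9,2,25,0],[1,-9,2,40,0],[1,0,0,40,0],[1,0,0,15,0]]]' 18; python3 -m inch '[[[1,0,0,0,0],[1,0,0,0,0],[1,0,0,0,0]]]' 8;  python3 pv.py; python3 -c "
from h import *
s=cam('side');cv2.imwrite('pics/s19.png',cv2.resize(s['frame'][60:220,130:290],None,fx=4.5,fy=3.75,interpolation=2))"
```

```text
clock: 19.9
position: [0.5437, 0.2305, 0.1571]
ee_rot: [1.359, 2.83, 0.088]
force: [0.3, 1.1, -2.2]
width: 0.216
clock: 20.2
position: [0.542, 0.2301, 0.1546]
ee_rot: [-1.345, -2.834, -0.082]
force: [0.3, 1.4, -2.4]
width: 0.236
t 20.2 p [0.542  0.2301 0.1546] j [-0.059  0.494 -0.58   1.75   0.289  0.944 -0.059] F [ 0.3  1.4 -2.4] w 21.7
toolx [-0.633  0.774  0.025] y [0.774 0.631 0.046] z [ 0.019  0.049 -0.999]
pivot rel rim fwd/up mm -287.5 89.5 lx 16.7
```

View pics/s19.png

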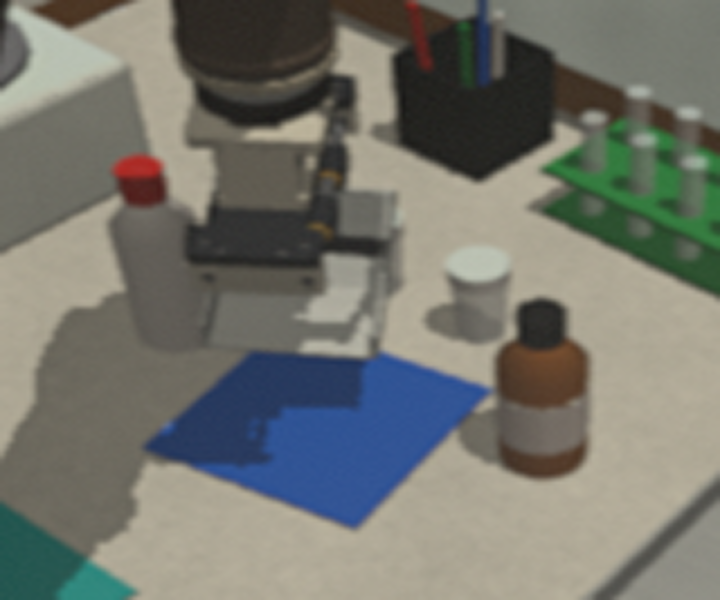

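It's rotating back (opening 19.9 → 21.7 mm). I'll give it a little less force and more time.

```bash
python3 -m inch '[[[1,0,0,0,0],[1,0,0,0,0],[1,0,0,0,0],[1,0,0,0,0]]]' 6;  python3 pv.py; python3 -c "
from h import *
s=cam('side');cv2.imwrite('pics/s20.png',cv2.resize(s['frame'][60:220,130:290],None,fx=4.5,fy=3.75,interpolation=2))"
```

```text
clock: 20.65
position: [0.5438, 0.2311, 0.1581]
ee_rot: [1.344, 2.837, 0.089]
force: [0.8, 0.5, -1.9]
width: 0.165
t 20.65 p [0.5438 0.2311 0.1581] j [-0.058  0.49  -0.582  1.747  0.289  0.945 -0.058] F [ 0.8  0.5 -1.9] w 15.1
toolx [-0.634  0.773  0.023] y [0.773 0.632 0.052] z [ 0.025  0.051 -0.998]
pivot rel rim fwd/up mm -288.3 93.1 lx 18.4
```

View pics/s20.png

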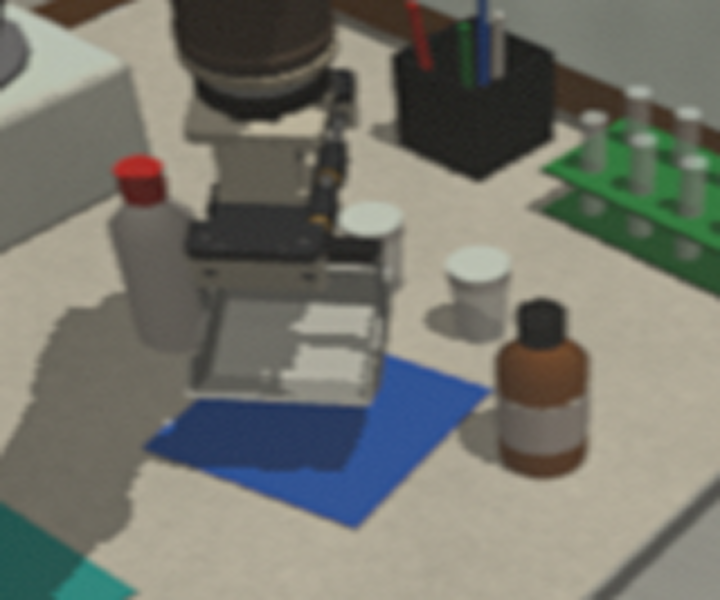

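The pan is upright again in the grip. I'll lower it onto the mat.

```bash
python3 -m inch '[[[1,0,-1,20,0],[1,0,-2,20,0],[1,0,-1,15,0]]]' 10;  python3 pv.py; python3 -m inch '[[[1,0,0,5,0],[1,0,0,4,0]]]'; python3 -c "
from h import *
s=cam('side');cv2.imwrite('pics/s21.png',cv2.resize(s['frame'][80:220,140:270],None,fx=5.5,fy=4.2,interpolation=2))"
```

```text
clock: 21.0
position: [0.5444, 0.2326, 0.1046]
ee_rot: [1.343, 2.832, 0.097]
force: [0.3, 0.6, -2.0]
width: 0.15
t 21.0 p [0.5444 0.2326 0.1046] j [-0.084  0.548 -0.552  1.805  0.339  0.83  -0.102] F [ 0.3  0.6 -2. ] w 13.8
toolx [-0.633  0.774  0.021] y [0.773 0.631 0.058] z [ 0.031  0.053 -0.998]
pivot rel rim fwd/up mm -289.7 39.5 lx 18.9
clock: 21.2
position: [0.5459, 0.2378, 0.0972]
ee_rot: [1.339, 2.833, 0.109]
force: [-0.5, 7.0, 12.3]
width: 0.154
```

View pics/s21.png

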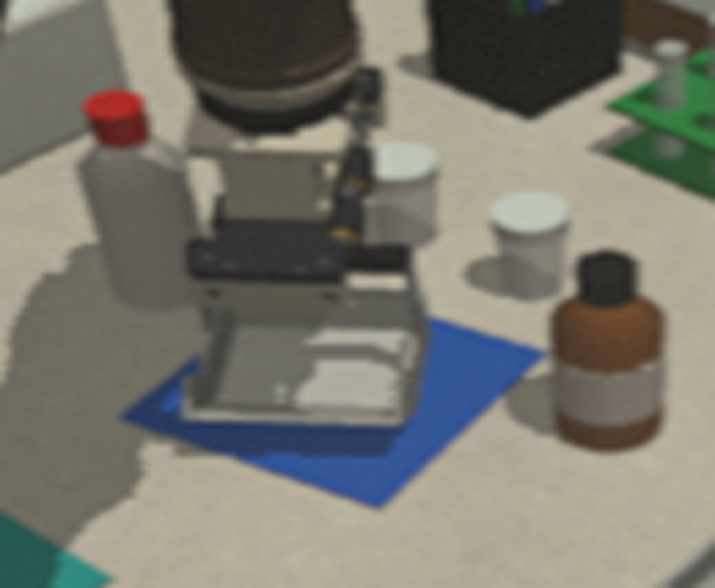

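It's touching the mat at 14 N. I'll release and check.

```bash
python3 -m inch '[[[0.6,0,0,-1,0],[0.4,0,0,-1,0],[0,0,0,0,0],[0,0,0,0,0],[0,0,0,0,0],[0,0,0,0,0],[0,0,0,0,0]]]';  python3 pv.py; python3 -c "
from h import *
w=cam('wrist');cv2.imwrite('pics/w22.png',w['frame'])
s=cam('side');cv2.imwrite('pics/s22.png',cv2.resize(s['frame'][80:220,140:270],None,fx=5.5,fy=4.2,interpolation=2))"
```

```text
clock: 21.95
position: [0.547, 0.2382, 0.101]
ee_rot: [1.339, 2.831, 0.111]
force: [-0.4, 0.2, -0.6]
width: 0.718
t 21.95 p [0.547  0.2382 0.101 ] j [-0.09   0.555 -0.551  1.805  0.344  0.814 -0.107] F [-0.4  0.2 -0.6] w 66.0
toolx [-0.635  0.772  0.023] y [0.772 0.633 0.068] z [ 0.038  0.061 -0.997]
pivot rel rim fwd/up mm -294.8 35.9 lx 21.8
```

View pics/w22.png

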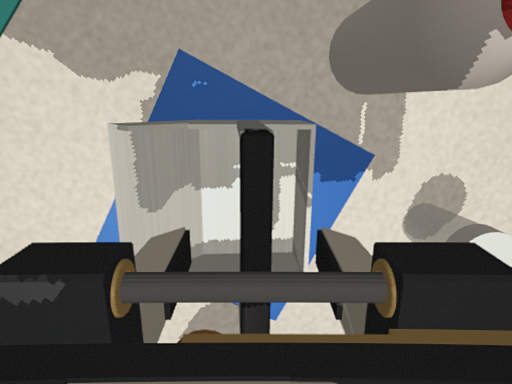

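View pics/s22.png

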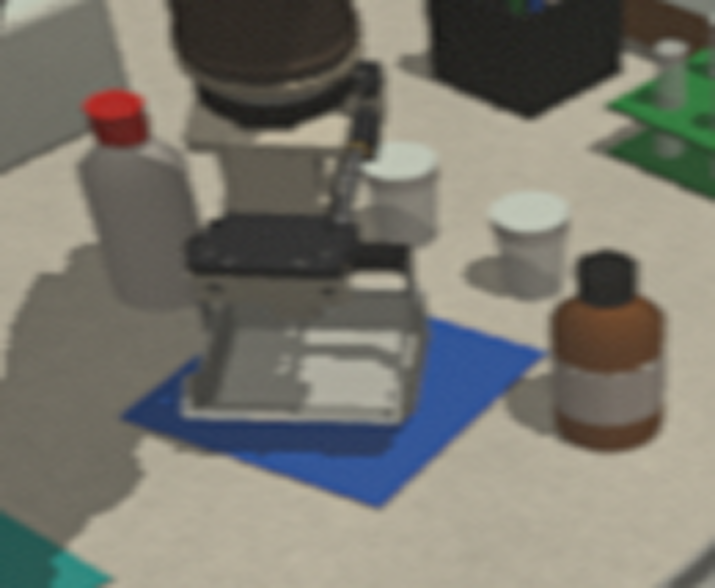

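The pan is standing on the mat with the fingers clear of the bar. I'll retract straight up and measure.

```bash
python3 -m inch '[[[0,0,0,-10,0],[0,0,0,-25,0],[0,0,0,-35,0],[0,0,0,-40,0],[0,0,0,-45,0],[0,15,-40,-10,0],[0,25,-40,0,0],[0,25,-40,0,0],[0,25,-40,0,0],[0,0,0,0,0]]]';  python3 pv.py; python3 -c "
from h import *
t=cam('top');s=cam('side');cv2.imwrite('pics/t23.png',t['frame']);cv2.imwrite('pics/s23.png',s['frame'])
cv2.imwrite('pics/t23z.png',cv2.resize(t['frame'][135:235,110:230],None,fx=5,fy=5,interpolation=2));cv2.imwrite('pics/s23z.png',cv2.resize(s['frame'][125:215,150:270],None,fx=5,fy=5,interpolation=2))"
```

```text
clock: 23.05
position: [0.3539, 0.1964, 0.2681]
ee_rot: [1.335, 2.829, 0.115]
force: [0.9, 0.1, 1.4]
width: 0.999
t 23.05 p [0.3539 0.1964 0.2681] j [ 1.000e-01  4.300e-02 -7.180e-01  2.002e+00  2.000e-03  1.038e+00
  7.200e-02] F [0.9 0.1 1.4] w 91.9
toolx [-0.636  0.771  0.022] y [0.771 0.633 0.071] z [ 0.041  0.062 -0.997]
pivot rel rim fwd/up mm -270.6 203.1 lx -174.4
```

View pics/t23.png

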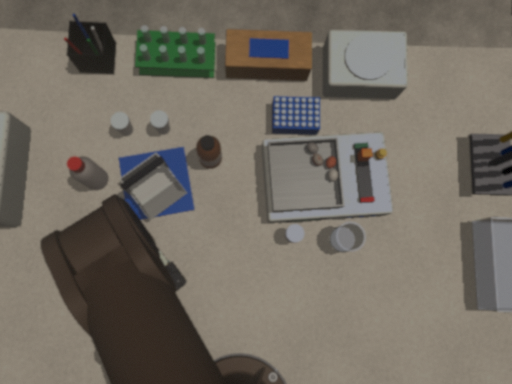

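View pics/t23z.png

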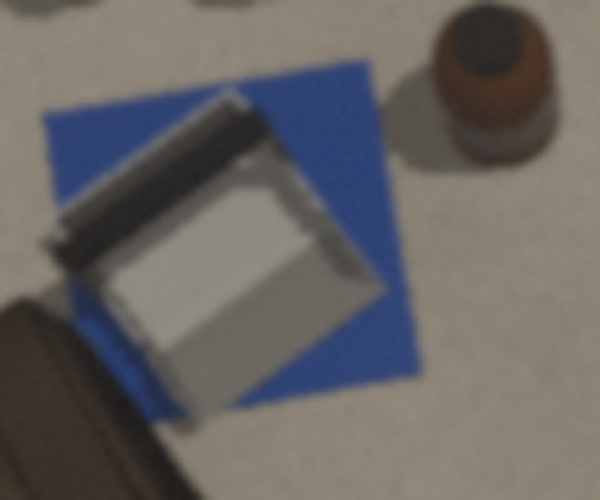

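View pics/s23z.png

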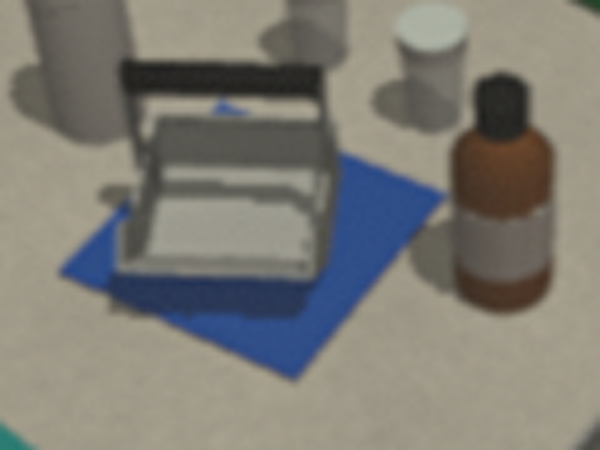

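Run:
```python
from h import *
t=cam("top");s=cam("side")
z=lambda x,y:(110+x/5,135+y/5); zs=lambda x,y:(150+x/5,125+y/5)
A=tri(t,z(68,258),s,zs(124,76));B=tri(t,z(258,122),s,zs(321,80))
M=(A+B)/2;mat=np.array([.5416,.2283]);print("bar ends",A.round(4),B.round(4),"mid",M.round(4),"dist mat",np.linalg.norm(M[:2]-mat))
L1=onz(t,z(195,425),.051);L2=onz(t,z(382,290),.051);L=(L1+L2)/2;print("lip",L.round(4));v=L[:2]-M[:2];print("bar->lip",np.linalg.norm(v))
d=v/np.linalg.norm(v);c=L[:2]-.085*d;print("centre from lip",c,np.linalg.norm(c-mat))
Ls=[onz(s,zs(120,273),.051),onz(s,zs(315,279),.051)];print("lip side",np.mean(Ls,0))
f=t["frame"];i=cv2.resize(f[120:225,255:400],None,fx=5.4,fy=5.4,interpolation=2);cv2.imwrite("pics/t24.png",i)
for p in((312.5,148.5),(319,158),(330.5,161),(333,174.5)):
    X=onz(t,p,.08);d=X[:2]-[.564,-.204];print((d@[.996,.0906]).round(3),(d@[-.0906,.996]-.06).round(3))
for n,p,h in(("wash",(76,164),.17),("amber",(208,145),.15),("weight",(381,154),.085)):pass
```

```text
bar ends [0.5099 0.2819 0.1179] [0.5795 0.197  0.118 ] mid [0.5447 0.2394 0.118 ] dist mat 0.011559812382399531
lip [0.476  0.1879 0.051 ]
bar->lip 0.08590867756811572
centre from lip [0.54400928 0.23888097] 0.010851800891330131
lip side [0.4768682  0.17985977 0.051     ]
0.066 -0.025
0.041 -0.039
0.032 -0.066
-0.002 -0.069
```

View pics/t24.png

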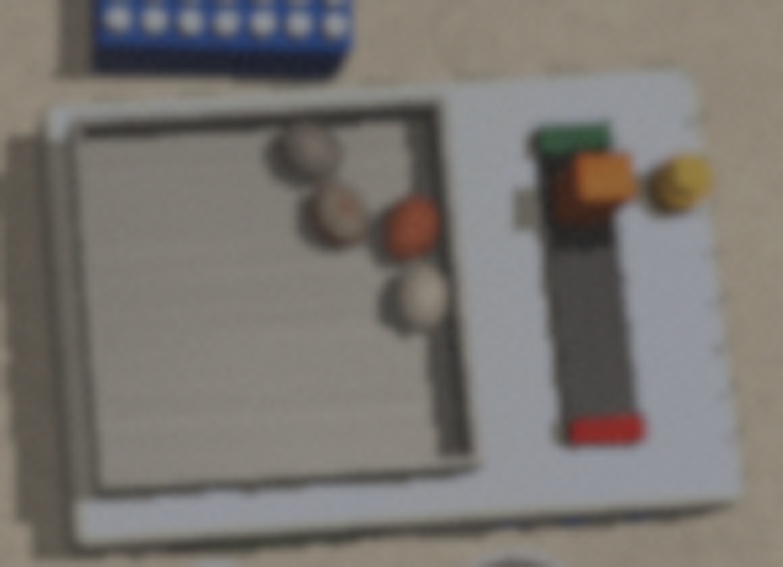

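All checks pass, so I'll hand in:
- **Stones:** four inside the tray.
- **Lock:** home against the green stop.
- **Pan:** about 11 mm from the mat's centre. Both bar ends are at a height of 0.118 m, which matches a level pan on the mat.
- **Bystanders:** where they were.

```bash
python3 -c "
from h import *
print(workorder.sign_off()); st()"
```

```text
the job is handed in; nothing more can be done
None
the job is handed in; nothing more can be done
```

The job is done and handed in at about 23 s of the 72 s allowed. `sign_off()` gave no verdict, so the results below rest on my own last checks.

**What I did**
- **Lock:** I slid the grip against the green stop with closed fingers, before touching the pan.
- **Pouring:** The tool can't be tilted through this interface, so I gripped the pan's bar lightly. I pressed the pan's front floor edge over the tray's left rim and swung the bar forward in an arc. The pan turned between the pads to about 75° and all the stones slid into the tray.
- **Pan:** I let it swing back upright in a loosened grip and set it on the blue mat. I left the teal look-alike mat alone.

**Last checks**
- **Lock:** the orange grip sits against the green stop. I measured it at x = 0.613 to 0.616 m, against 0.612 m expected at the stop.
- **Stones:** all four are inside the tray. The outermost is about 69 mm from the tray's centre line, and the limit is 85 mm.
- **Pan:** it is empty and about 11 mm from the mat's centre, where up to 35 mm is allowed. Both bar ends are at 0.118 m, so it is level.
- **Bystanders:** they look unmoved in the top view. I compared them by eye and did not re-measure each one.

**What disagreed or failed**
- The side and top views differed by about 8 mm on where the pan's lip is, still well inside the 35 mm tolerance.
- My first push against the rim missed because the pan was 2 mm too high; I lowered it and repeated.
- The first grip on the bar drifted up 7 mm and had to be redone.

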